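# Set up the tasting ledge on the deli counter

### The job

Open the drop-front of the wooden tasting case: pull both supports fully out by their knobs first, and only then swing the flap down gently until it rests level on them. Then stand the small upright carton on the flap between the fixed end wall and the sliding metal stop, its narrow width pointing from one to the other, and push the stop along until the carton is held snug between the two. Do not let the carton drop, and leave the other goods standing where they are.

Things in the scene. Friction and masses are not known exactly. Their poses are not given: they have to be found in the camera images.
- case: Low wooden counter case, fixed. Origin on the table under the middle of its front face; x points into the case, y to its left, z up ('case' mm below). Base 220 deep, 360 wide, 105 high. On it: side cheeks (at y +-170, top z 175, 210 at the back), back board (x 205-220, top z 195), four fixed jars (x 136-194, top z 165). Open from above behind the flap. A bottle and a tall jar (190 high) stand fixed beside it, at |y| > 210.
- flap (a joint): Angle of the drop-front flap (rad): 0 upright (closed), 1.571 level, tip towards the robot; starts slightly ajar. Hinge at case x = 0, z = 105, stiff and damped: stays put when nearly upright, sinks slowly by itself past about 0.9. It truly rests on the supports; without them it goes on below level.
- flap_edge (a point): Middle of the flap's free edge, half-way through its thickness; moves with it (z axis: hinge to edge; x axis: out of the inner face). Flap: wood, 300 wide along case y, 170 from hinge to edge, 16 thick, about 0.45 kg. Its outer face passes through the hinge axis: level, the underside is at z = 105 and the upper (inner) face at z = 121.
- support_left (a joint): How far the left support (case y = +120) is pulled out (m): 0 in, 0.100 fully out (end of travel). Slides along case -x, about 2 N friction, stays where left. Light wooden bar 18 wide, 26 high, top at z = 105, in the base under the flap.
- support_right (a joint): The same for the right support (case y = -120).
- support_left_knob (a point): Centre of the left support's knob: wooden disc 25 in diameter, 20 long, axis along case x, on a 12 mm neck; at z = 91, 35 in front of the bar's end (case x = -35 when in, -135 when out). The flap stands just above and behind: take it with the tool leaning back towards the robot, fingers either side along case y.
- support_right_knob (a point): The same for the right support's knob.
- stop (a joint): How far the metal end stop has slid along the flap towards the end wall, case +y (m), range 0 to 0.085. Free gap between stop and wall = 0.120 minus this. About 1 N friction; stays where left; rides on the flap.
- stop_mid (a point): Centre of the stop: steel block 12 thick along case y, standing 28 above the flap's inner face, 60 long (55 to 115 from the hinge). Lies at case y = -66 mm + joint stop. Beyond it the flap is bare to y = -150. Axes as flap_edge.
- wall_mid (a point): Centre of the fixed end wall on the flap's inner face: wooden block 12 x 28 x 60 like the stop, at case y = +66 (its face to the stop at y = +60), 55 to 115 from the hinge. Axes as flap_edge.
- carton_mid (a point): Centre of the small upright carton: cardboard with a paper band, 58 (its x) x 44 (its y) x 72 tall, about 0.16 kg; starts on the table in front of the case, left or right. On the flap its 44 mm goes along case y.
- carton: The same carton; origin at the centre of its underside.
- flat_box: Bystander: flat cardboard box 66 x 66 x 34 tall; origin under its centre.
- tin: Bystander: low tin, radius 34, 40 tall, in front of the case between the supports; origin under its centre (as for all below).
- jar_left: Bystander: squat jar, radius 32, 50 tall, near the left support.
- jar_right: Bystander: squat jar, radius 32, 50 tall, near the right support.
- pate_pot: Bystander: small white lidded pot, radius 29, 36 tall, in front of the case.

How it is judged:
On the way, in this order (a step that is already met when the one before it is completed fails the run):
1. both supports are fully out (each more than 90 of 100 mm) while the flap is still up (under 0.7 rad) (value of joint each of support_left, support_right above 0.09 m and value of joint flap below 0.7 rad), for 0.1 s.
2. the flap lies level (1.52 to 1.62 rad) on the supports (value of joint each of support_left, support_right above 0.09 m and value of joint flap between 1.52 and 1.62 rad), for 0.2 s.
3. the carton stands upright on the flap between the wall and the stop, let go (all of step 2 and angle between carton_mid's own z axis and vertical below 0.1 rad and z of carton_mid in the frame of case between 0.147 and 0.167 m and x of carton_mid in the frame of case between -0.125 and -0.045 m and y of carton_mid in the frame of case between -0.02 and 0.045 m and contact force between the fingers and carton below 0.1 N), for 0.2 s.
4. the stop is pushed up so that at most 4 mm of play is left round the carton (value of joint stop above 0.072 m and angle between carton_mid's own z axis and vertical below 0.1 rad and z of carton_mid in the frame of case between 0.147 and 0.167 m and x of carton_mid in the frame of case between -0.125 and -0.045 m and y of carton_mid in the frame of case between -0.02 and 0.045 m), for 0.2 s.
At the end, for the whole second after the job is handed in: Both supports over 90 mm out, flap level on them (1.52 to 1.62 rad), carton upright (within 0.1 rad), at rest and let go on the flap between end wall and stop (centre 45 to 125 mm from the hinge), stop over 72 mm along: at most 4 mm of play left (all of step 2 and all of step 4 and contact force between the fingers and carton below 0.1 N and linear speed of carton below 0.02 m/s); the robot touches nothing.
It fails at once if the flap is lowered (past 0.9 rad) while a support is not out (under 85 mm) (value of joint flap above 0.9 rad and value of joint any of support_left, support_right below 0.085 m).
It fails at once if the flap is slammed (swings down faster than 2.5 rad/s) (velocity of joint flap above 2.5 rad/s).
It fails at once if the carton is dropped (falls untouched faster than 0.5 m/s) (contact force between the fingers and carton below 0.1 N and linear speed of carton above 0.5 m/s).
It fails at once if another item is pushed more than 30 mm or tipped over (distance of any of flat_box, tin, jar_left, jar_right, pate_pot from where it was at the start of the episode above 0.03 m or angle between any of flat_box, tin, jar_left, jar_right, pate_pot's own z axis and vertical above 0.4 rad).
It also fails if it takes over 72 s, if anything falls off the work surface, if the arm or the gripper's body presses on something with over 40 N, if the wrist force passes 120 N, or if a joint passes its speed limit or range.

### The arm

A 6-joint arm with a two-finger parallel gripper is mounted at the origin on the work surface. World frame = base frame: x ahead of the robot, y to its left, z up, the work surface at z = 0. Lengths are in m, angles in rad, forces in N, time in s.
With the tool pointing down it reaches from about 0.375 to 0.9 m from the base axis. Payload 3.1 kg.
Tool frame: the origin (TCP) lies at the very end of the fingers, on their centre line; the grasp point (between the pads) lies 19 mm behind it; z points along the fingers, y is the direction in which the jaws open and shut (so a half turn about z gives the same grasp; the last joint's range is limited). The gripper opens to 87 mm and grips with 3 to 60 N. Pads are 19 mm wide; open, the fingers measure 117 mm over their backs; the gripper's body (75 mm by 190 mm) begins 51 mm behind the grasp point.
Start: joints at [1.163, 0.527, 1.433, -0, 1.181, -0.178], TCP at [0.142, 0.609, 0.223] pointing down, gripper open.
Joint ranges: [-3.08, 3.08], [-0.75, 2.2], [0.22, 2.44], [-1.43, 4.57], [0, 2.65], [-2.85, 2.85]. Speed limits (rad/s): [2.79, 2.79, 3.14, 3.14, 3.14, 3.14].

### API

Orientations are given as a unit quaternion [x, y, z, w].
In Python, from rig import robot gives the robot as it stands. The module is installed in compiled form; this text tells all that it offers.
- The arm moves only by the tool carry_out, never from a script. Its argument "series" is a list of rows, each a list of 7 numbers: the shift along the tool's x, y, z in mm, then the turn, a rotation vector about the tool's x, y, z in degrees, then the gripper command: -1 is shut, 1 is fully open, values between are in proportion. In form: [[tx, ty, tz, rx, ry, rz, claw], ...]. A call has 1 to 8 rows; each row is the pose to reach, as a shift and turn from the pose measured when the call began, along the tool's axes at that moment; what a row does not reach only later rows make up. A row lasts 1/8 s, in which the tool goes at most 62.5 mm and 10.7 degrees, less where a joint would pass 70% of its speed; a pose out of reach is approached as far as the arm can. A call with a gripper value outside its range is refused whole. The fingers move at their own pace and stop on an object; "force" is the grip in N (left out, the last holds). Time passes only in rows, so rows that repeat a pose let the fingers close. It gives the time, the measured TCP pose, the force and the opening at its end, in the units of the state.
- robot.get_obs(): the state, without advancing time (a new reading comes with each control period).
- robot.camera(name): name is "scene" or "top"; returns a dict with "pixels" (480x640x3 uint8, red, green, blue), "fx", "fy", "cx", "cy" (pixels), "k1" (the pictures are not rectified: a ray, as slopes to the right and down, at radius r is drawn at 1 + k1 r^2 times it, then the intrinsics apply), "position" and "attitude" of the camera in the world. Camera axes: x right, y down, z forward; pixel columns grow to the right and rows downward; lengths in m; the calibration is good to about 2 mm. A picture is of the moment at which its call begins. There is no depth.
- robot.hand_in(): hands the job in, once; it reports no verdict.
The state is a dict: "time": time; "q": joint angles; "joint_velocities": joint speeds; "joint_torque": joint torques, N m; "position": TCP position; "tool_rot": TCP orientation; "ft_force": force on the tool from outside, world axes, zero at the start; "moment": the same for the moment, N m; "grip_width": finger opening in m.
Only numpy, scipy, OpenCV 4.12 (cv2) and the standard library are available. Lean on these libraries where they do the work, as an engineer would, in place of code of your own. Each camera call takes 0.05 s, during which the arm holds its last target.

## Working session

There is one attempt and no reset: what is moved stays moved. The work goes in short steps, Python scripts to look and compute and a tool call to move; the robot and the scene stay as the last step left them, time stands still between calls to the robot, and variables do not carry over. Pictures are saved under pics/ and viewed, and the job is handed in when it is done.

Besides the shell and the picture viewer there is one more tool, called after "Request:" as a command line: name --pt "numbers of a row" for each row, then --argument value for the rest. carry_out: Moves the arm, as the interface text tells. Its arguments: {"type":"object","properties":{"series":{"type":"array"},"force":{"type":"number"}},"required":["series"]}

```bash
mkdir -p pics
python3 - <<'E'
from rig import robot
import cv2
o=robot.get_obs();print(o)
for n in("scene","top"):
    c=robot.camera(n);cv2.imwrite(f"pics/{n}0.png",c["pixels"][:,:,::-1]);print(n,{k:v for k,v in c.items() if k!="pixels"})
E
```

```text
{'time': 0.0, 'q': array([ 1.16249362e+00,  5.28490767e-01,  1.43386488e+00,  1.66112392e-05,
        1.18136798e+00, -1.78471640e-01]), 'joint_velocities': array([-1.58949645e-04, -1.16570087e-03, -1.10781107e-03,  1.16109971e-04,
       -9.61636217e-05, -1.11293182e-03]), 'joint_torque': array([ 7.23004196e-04, -4.40044606e+01, -1.76593351e+01,  6.36117370e-02,
        5.81482379e-02, -1.36793806e-04]), 'position': array([0.14204807, 0.60791979, 0.2215684 ]), 'tool_rot': array([ 1.14665855e-01,  9.93403547e-01, -1.01773464e-03, -3.15486280e-04]), 'ft_force': array([-0.03112287, -0.4695343 , -0.00779919]), 'moment': array([0.01261954, 0.00321399, 0.06816994]), 'grip_width': 0.08684497689649609}
scene {'fx': 446.1762197027753, 'fy': 446.1762197027753, 'cx': 315.9319356545369, 'cy': 240.7656720718837, 'k1': -0.03201101220864234, 'position': array([1.20039757, 0.14904923, 0.86265414]), 'attitude': array([ 0.58421878,  0.72941326, -0.280455  , -0.21906554])}
top {'fx': 614.8824139362334, 'fy': 614.8824139362334, 'cx': 321.1443328399005, 'cy': 236.31059406103398, 'k1': -0.1583245410584211, 'position': array([ 0.52847298, -0.01443181,  1.34860587]), 'attitude': array([-0.70578645,  0.70785233, -0.02420389,  0.01499103])}
```

View pics/scene0.png

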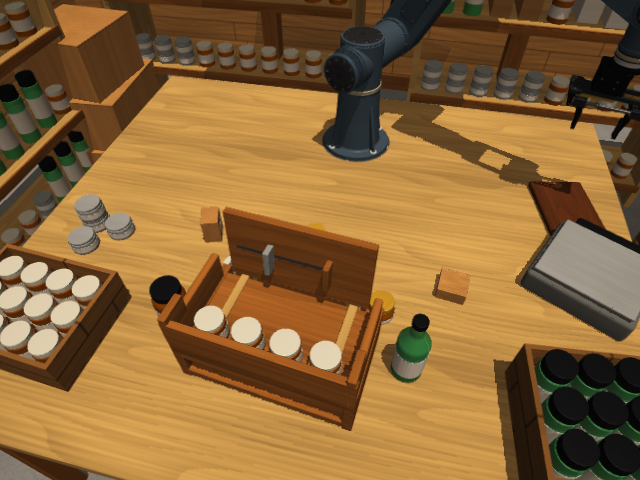

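View pics/top0.png

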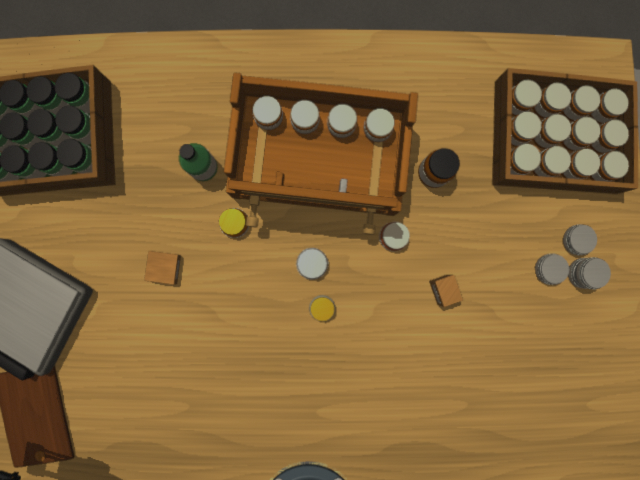

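```bash
cat > h.py <<'E'
import numpy as np,cv2
from scipy.spatial.transform import Rotation as R
def undist(c,uv):
    uv=np.atleast_2d(np.array(uv,float)); d=(uv-[c["cx"],c["cy"]])/[c["fx"],c["fy"]]
    K=np.eye(3); return cv2.undistortPoints(d[:,None,:],K,np.array([c["k1"],0,0,0.]))[:,0]
def onz(c,uv,z):
    s=undist(c,uv); r=R.from_quat(c["attitude"]).apply(np.c_[s,np.ones(len(s))])
    p=np.array(c["position"]); return p+r*((np.broadcast_to(z,len(s))-p[2])/r[:,2])[:,None]
def proj(c,P):
    P=np.atleast_2d(P); q=R.from_quat(c["attitude"]).inv().apply(P-c["position"]); s=q[:,:2]/q[:,2:]
    s=s*(1+c["k1"]*(s**2).sum(1))[:,None]; return s*[c["fx"],c["fy"]]+[c["cx"],c["cy"]]
def crop(c,x0,y0,x1,y1,k,fn):
    cv2.imwrite(fn,cv2.resize(c["pixels"][y0:y1,x0:x1,::-1],None,fx=k,fy=k,interpolation=cv2.INTER_CUBIC))
E
python3 - <<'E'
from rig import robot
from h import *
c=robot.camera("top")
crop(c,220,60,420,200,4,"pics/t1.png");crop(c,210,180,480,320,2.9,"pics/t2.png")
crop(robot.camera("scene"),150,190,410,385,3,"pics/s1.png")
E
```

```text
(no output)
```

View pics/t1.png

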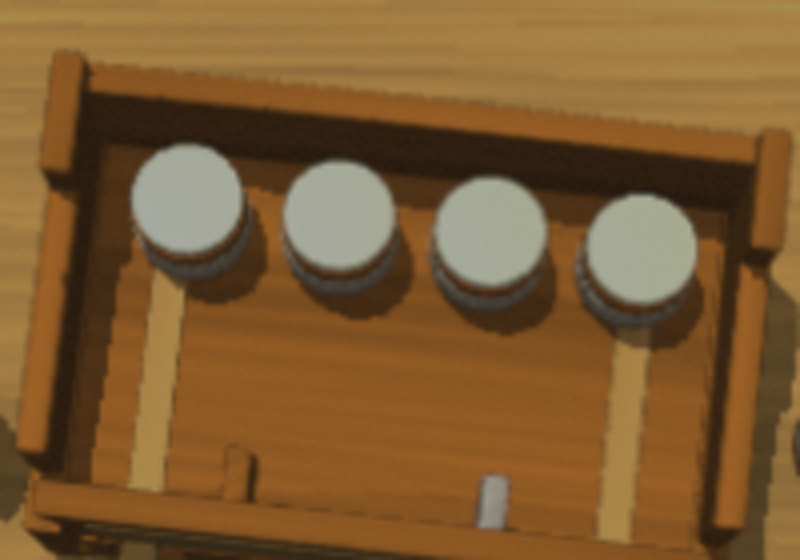

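View pics/t2.png

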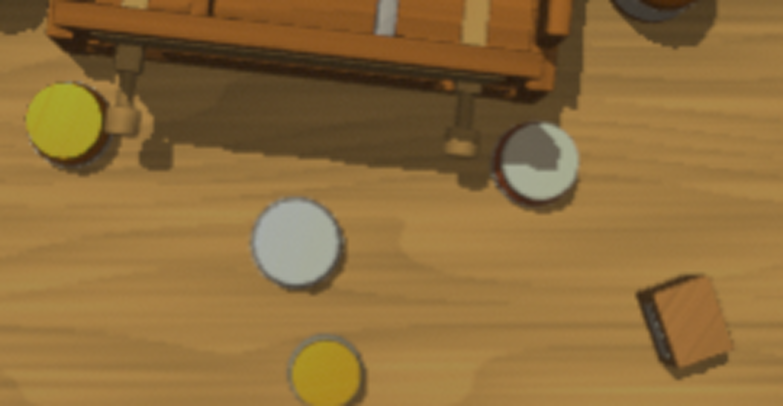

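View pics/s1.png

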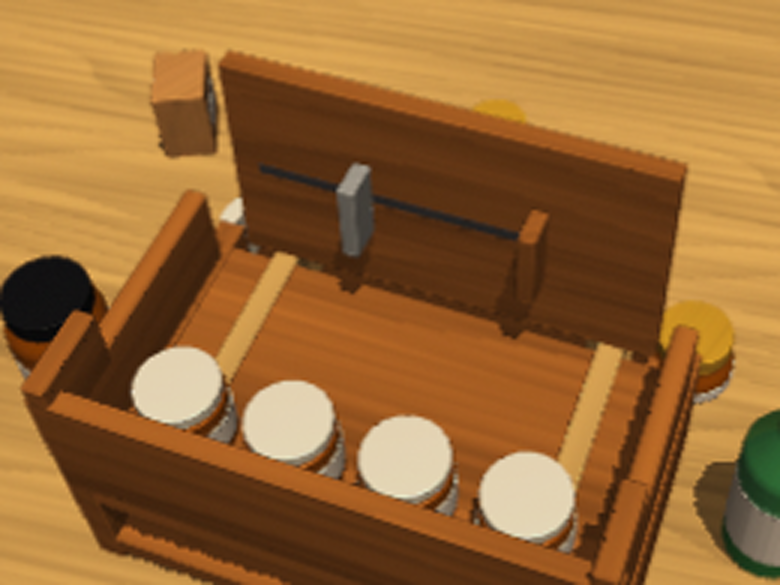

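Run:
```python
from rig import robot
from h import *
c=robot.camera("top");s=robot.camera("scene")
j=onz(c,np.array([[188,199],[340,216],[491,232],[641,249]])/4+[220,60],.165)
k=onz(c,np.array([[121,119],[461,144]])/2.9+[210,180],.091)
kf=onz(c,np.array([[121,119],[461,144]])/2.9+[210,180],.1035)
print(j,np.diff(j,axis=0));print(k,kf)
d=j[0]-j[3];yaw=np.arctan2(-d[0],d[1]);d2=k[0]-k[1];print(yaw,np.arctan2(-d2[0],d2[1]),np.linalg.norm(d2))
# front-left axis
ex=np.array([np.cos(yaw),np.sin(yaw)]);print("origin by jars",j.mean(0)[:2]-.165*ex,"by knobs",k.mean(0)[:2]+.035*ex)
for n,uv,z in [("carton",np.array([[654,291],[704,275],[731,353],[683,369]])/2.9+[210,180],.072),
 ("tin",np.array([[296,241]])/2.9+[210,180],.04),("pate",np.array([[327,373]])/2.9+[210,180],.036),("jl",np.array([[64,121]])/2.9+[210,180],.05),("jr",np.array([[538,161]])/2.9+[210,180],.05),("flat",[[162,267]],.034)]:
  p=onz(c,uv,z);print(n,p[:,:2].round(4).tolist(),p.mean(0).round(4))
```

```text
[[ 0.84336887  0.07556859  0.165     ]
 [ 0.8345258   0.00091685  0.165     ]
 [ 0.82650303 -0.07312303  0.165     ]
 [ 0.81825616 -0.14682688  0.165     ]] [[-0.00884306 -0.07465174  0.        ]
 [-0.00802277 -0.07403988  0.        ]
 [-0.00824687 -0.07370385  0.        ]]
[[ 0.63001494  0.11147438  0.091     ]
 [ 0.61168175 -0.12921246  0.091     ]] [[ 0.62900566  0.11022293  0.1035    ]
 [ 0.61085469 -0.1280716   0.1035    ]]
-0.11244283114396449 -0.07602352489606794 0.24138405472206387
origin by jars [ 0.66670545 -0.01735212] by knobs [ 0.65562732 -0.01279625]
carton [[0.5065, -0.2699], [0.5178, -0.3067], [0.4613, -0.326], [0.4502, -0.2906]] [ 0.4839 -0.2983  0.072 ]
tin [[0.5441, -0.0121]] [ 0.5441 -0.0121  0.04  ]
pate [[0.4471, -0.0346]] [ 0.4471 -0.0346  0.036 ]
jl [[0.632, 0.1574]] [0.632  0.1574 0.05  ]
jr [[0.6018, -0.1894]] [ 0.6018 -0.1894  0.05  ]
flat [[0.5361, 0.3111]] [0.5361 0.3111 0.034 ]
```

Run:
```python
from rig import robot
from h import *
c=robot.camera("top")
a=c["pixels"][195:245,235:275];b=c["pixels"][195:245,350:390]
im=np.hstack([a,b])[:,:,::-1];im=cv2.convertScaleAbs(im,alpha=1.7)
cv2.imwrite("pics/k.png",cv2.resize(im,None,fx=9,fy=9,interpolation=cv2.INTER_CUBIC))
```

```text
(no output)
```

View pics/k.png

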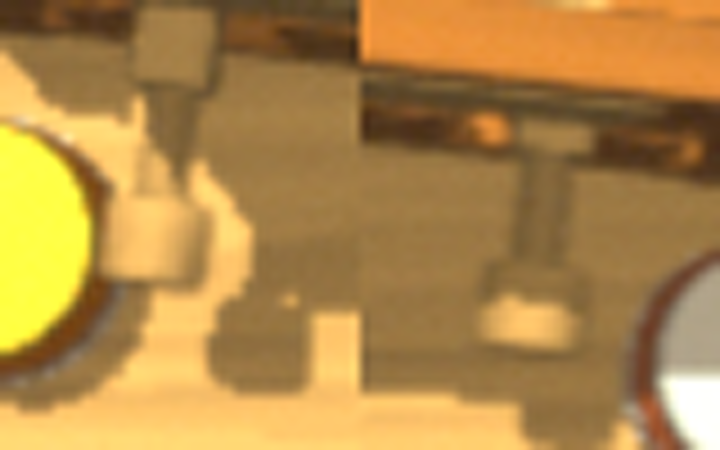

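Run:
```python
from rig import robot
from h import *
c=robot.camera("top")
o=[220,60]
L=onz(c,np.array([[60,175],[33,452],[775,252],[730,527]])/4+o,.175)
B=onz(c,np.array([[68,52],[60,172],[775,130],[768,252]])/4+o,.21)
bb=onz(c,np.array([[90,65],[755,137],[90,93],[755,163]])/4+o,.195)
j=onz(c,np.array([[188,199],[340,216],[491,232],[641,249]])/4+o,.165)
k=onz(c,[[252.3,221.7],[369,229]],.091)
F=onz(c,np.array([[36,478],[700,545],[28,515],[700,555]])/4+o,.275)
for yaw in(-.112,-.107):
  ex=np.array([np.cos(yaw),np.sin(yaw)]);ey=np.array([-ex[1],ex[0]])
  O=j[:,:2].mean(0)-.165*ex
  print(yaw,O)
  for n,P in(("low",L),("high",B),("bb",bb),("jar",j),("knob",k),("flap",F)):
    d=P[:,:2]-O;print(n,(np.c_[d@ex,d@ey]*1000).round(1).tolist())
```

```text
-0.112 [ 0.66669726 -0.01742473]
low [[168.0, 174.8], [30.8, 170.9], [168.9, -176.3], [31.5, -167.2]]
high [[219.3, 173.1], [160.4, 169.4], [219.1, -166.0], [159.3, -168.1]]
bb [[218.6, 164.1], [219.1, -158.7], [204.7, 162.4], [206.2, -159.9]]
jar [[165.2, 112.2], [164.7, 37.0], [165.0, -37.5], [165.1, -111.7]]
knob [[-52.1, 122.7], [-40.8, -117.2]]
flap [[5.1, 152.6], [7.6, -141.6], [-11.6, 154.1], [3.2, -142.0]]
-0.107 [ 0.66660711 -0.01824479]
low [[168.9, 174.8], [31.6, 171.6], [168.0, -176.3], [30.7, -166.6]]
high [[220.2, 172.8], [161.2, 169.4], [218.3, -166.3], [158.5, -168.0]]
bb [[219.5, 163.8], [218.3, -159.0], [205.5, 162.1], [205.4, -160.1]]
jar [[165.7, 112.2], [164.9, 37.0], [164.8, -37.5], [164.5, -111.7]]
knob [[-51.5, 123.7], [-41.4, -116.1]]
flap [[5.8, 153.4], [6.9, -140.8], [-10.9, 155.0], [2.5, -141.2]]
```

```bash
cat >> h.py <<'E'
yaw=-.11;O=np.array([.6667,-.0165,0])
EX=np.array([np.cos(yaw),np.sin(yaw),0]);EY=np.array([-EX[1],EX[0],0]);EZ=np.array([0,0,1.])
def W(x,y,z): return O+(x*EX+y*EY)/1000+EZ*z/1000
def tocase(P): d=np.atleast_2d(P)-O; return np.c_[d@EX,d@EY,d@EZ]*1000
def rot(t,yw=yaw):  # tilt deg (z leans toward +ex), jaws along ey
    t=np.radians(t);ex=np.array([np.cos(yw),np.sin(yw),0]);ey=np.array([-ex[1],ex[0],0])
    z=np.sin(t)*ex-np.cos(t)*EZ;return np.c_[np.cross(ey,z),ey,z]
def rel(o,p,Rm):
    r0=R.from_quat(o["tool_rot"]);return np.r_[r0.inv().apply(p-o["position"])*1000,np.degrees((r0.inv()*R.from_matrix(Rm)).as_rotvec())].round(1).tolist()
def chain(o,*poses):
    for p,Rm in poses: 
        v=rel(o,p,Rm);print(v)
def where(o): 
    print(round(o["time"],2),"case",tocase(o["position"]).round(1),"F",o["ft_force"].round(1),"w",round(o["grip_width"],4),"z",R.from_quat(o["tool_rot"]).as_matrix()[:,2].round(3),"q",o["q"].round(2))
E
python3 - <<'E'
from rig import robot
from h import *
o=robot.get_obs();c=robot.camera("top");k=onz(c,[[252.3,221.7],[369,229]],.091);print(tocase(k),k)
Rm=rot(40);z=Rm[:,2]
chain(o,(k[0]-.08*z+[0,0,.03],Rm))
E
```

```text
[[ -51.74719048  121.83958754   91.        ]
 [ -40.96301499 -118.00419242   91.        ]] [[ 0.62864091  0.11028392  0.091     ]
 [ 0.61303026 -0.12929414  0.091     ]]
[-536.0, -380.5, 40.2, -2.4, -40.0, -6.6]
```

Request:
carry_out --pt "-536 -380 40 -2.4 -40 -6.6 1" --pt "-536 -380 40 -2.4 -40 -6.6 1" --pt "-536 -380 40 -2.4 -40 -6.6 1" --pt "-536 -380 40 -2.4 -40 -6.6 1" --pt "-536 -380 40 -2.4 -40 -6.6 1" --pt "-536 -380 40 -2.4 -40 -6.6 1" --pt "-536 -380 40 -2.4 -40 -6.6 1" --pt "-536 -380 40 -2.4 -40 -6.6 1" --force 20

```text
time: 1.45
position: [0.4688, 0.2443, 0.2004]
tool_rot: [0.052, 0.941, -0.021, 0.335]
ft_force: [1.6, 0.1, -0.5]
grip_width: 0.0868
```

```bash
cat > n.py <<'E'
from rig import robot
from h import *
o=robot.get_obs();where(o)
E
(cat n.py;cat <<'E'
k=np.array([.6286,.1103,.091])
Rm=rot(40);z=Rm[:,2]
chain(o,(k-.08*z+[0,0,.03],Rm),(k+.02*z,Rm))
E
)|python3 -
```

```text
1.45 case [[-225.3  237.5  200.4]] F [ 1.6  0.1 -0.5] w 0.0868 z [ 0.628 -0.075 -0.775] q [ 0.48  0.39  2.1  -1.43  0.37  0.32]
[-83.0, -115.2, 91.9, -0.3, -0.8, 0.1]
[-65.4, -114.5, 215.1, -0.3, -0.8, 0.1]
```

```bash
(cat n.py;cat <<'E'
k=np.array([.6286,.1103,.091])
Rm=rot(22);z=Rm[:,2]
chain(o,(k-.09*z,Rm),(k+.02*z,Rm))
E
)|python3 -
```

```text
1.45 case [[-225.3  237.5  200.4]] F [ 1.6  0.1 -0.5] w 0.0868 z [ 0.628 -0.075 -0.775] q [ 0.48  0.39  2.1  -1.43  0.37  0.32]
[-91.8, -115.1, 109.2, -0.3, 17.2, 0.0]
[-59.2, -114.5, 214.2, -0.3, 17.2, 0.0]
```

Request:
carry_out --pt "0 0 0 -0.3 10 0 1" --pt "0 0 0 -0.3 17 0 1" --pt "-92 -115 109 -0.3 17 0 1" --pt "-92 -115 109 -0.3 17 0 1" --pt "-92 -115 109 -0.3 17 0 1" --pt "-92 -115 109 -0.3 17 0 1"

```text
time: 2.2
position: [0.5835, 0.1248, 0.1771]
tool_rot: [0.053, 0.98, -0.01, 0.193]
ft_force: [0.4, 0.7, 0.1]
grip_width: 0.0871
```

```bash
(cat n.py;cat <<'E'
k=np.array([.6286,.1103,.091])
Rm=rot(22);z=Rm[:,2]
chain(o,(k-.09*z,Rm),(k+.02*z,Rm))
E
)|python3 -
```

```text
2.2 case [[-98.2 131.3 177.1]] F [0.4 0.7 0.1] w 0.0871 z [ 0.377 -0.04  -0.925] q [ 0.06  0.45  1.84 -0.14  0.47 -1.3 ]
[-10.8, -9.5, 7.3, 0.1, 0.3, 0.1]
[-10.3, -9.6, 117.3, 0.1, 0.3, 0.1]
```

Request:
carry_out --pt "-11 -9.5 7 0 0 0 1" --pt "-10.5 -9.6 60 0 0.3 0 1" --pt "-10.3 -9.6 100 0 0.3 0 1" --pt "-10.3 -9.6 117 0 0.3 0 1" --pt "-10.3 -9.6 117 0 0.3 0 1"

```text
time: 2.82
position: [0.6357, 0.1095, 0.0718]
tool_rot: [0.053, 0.98, -0.01, 0.189]
ft_force: [-0.6, 0.2, 0.1]
grip_width: 0.0868
```

```bash
(cat n.py;cat <<'E'
c=robot.camera("top");crop(c,200,180,400,320,4,"pics/t3.png")
crop(robot.camera("scene"),200,180,460,375,3,"pics/s3.png")
E
)|python3 -
```

```text
2.83 case [[-44.7 121.8  71.8]] F [-0.6  0.2  0.1] w 0.0868 z [ 0.37  -0.04  -0.928] q [ 0.02  0.68  1.79 -0.16  0.3  -1.3 ]
```

View pics/t3.png

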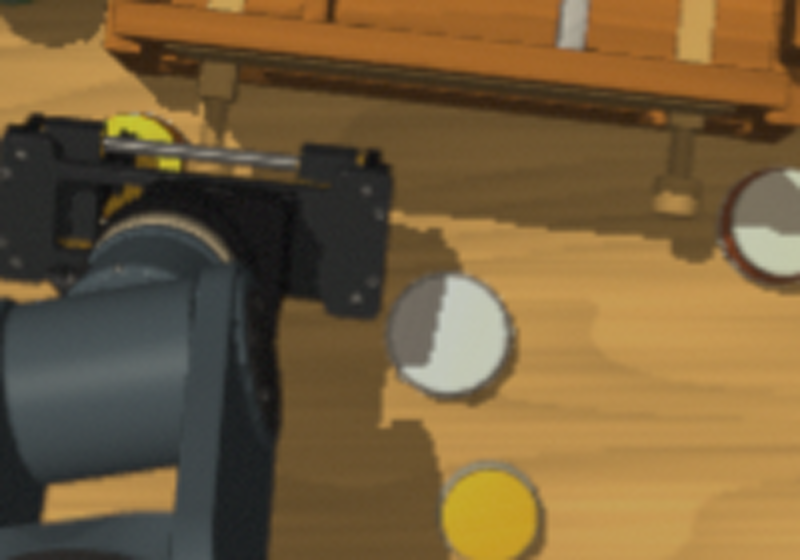

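View pics/s3.png

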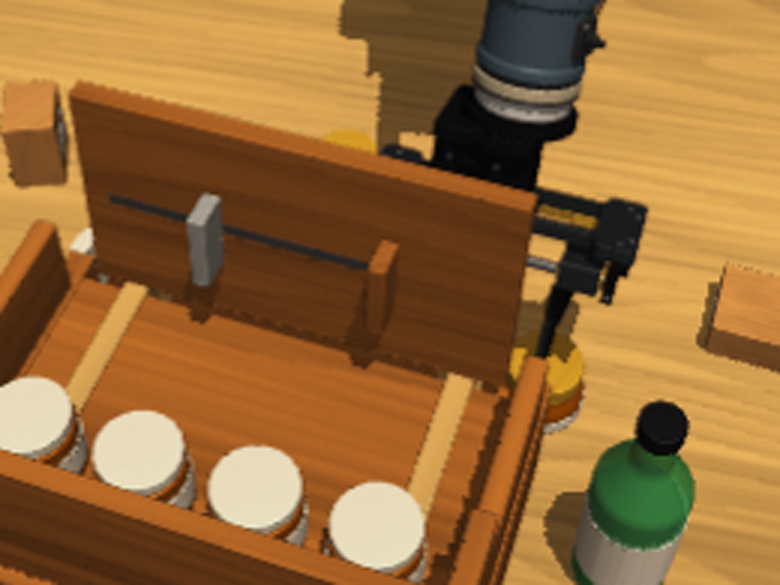

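Request:
carry_out --pt "0 0 0 0 0 0 -1" --pt "0 0 0 0 0 0 -1" --pt "0 0 0 0 0 0 -1" --pt "0 0 0 0 0 0 -1" --force 25

```text
time: 3.42
position: [0.6362, 0.1099, 0.0741]
tool_rot: [0.053, 0.98, -0.01, 0.191]
ft_force: [0.3, 0.1, 0.1]
grip_width: 0.0546
```

```bash
(cat n.py;cat <<'E'
Rm=rot(22)
p=o["position"]
for d in (.03,.06,.09,.1): chain(o,(p-d*EX,R.from_quat(o["tool_rot"]).as_matrix()))
E
)|python3 -
```

```text
3.42 case [[-44.2 122.2  74.1]] F [0.3 0.1 0.1] w 0.0546 z [ 0.373 -0.04  -0.927] q [ 0.02  0.67  1.79 -0.16  0.3  -1.3 ]
[27.8, 0.1, -11.3, 0.0, 0.0, 0.0]
[55.6, 0.1, -22.5, 0.0, 0.0, 0.0]
[83.4, 0.2, -33.8, 0.0, 0.0, 0.0]
[92.7, 0.2, -37.6, 0.0, 0.0, 0.0]
```

Fingers are still closing (slow); wait more.

Request:
carry_out --pt "0 0 0 0 0 0 -1" --pt "0 0 0 0 0 0 -1" --pt "0 0 0 0 0 0 -1" --pt "0 0 0 0 0 0 -1"

```text
time: 3.92
position: [0.6365, 0.1122, 0.0741]
tool_rot: [0.053, 0.98, -0.009, 0.192]
ft_force: [-0.2, 10.1, -2.5]
grip_width: 0.0247
```

```bash
(cat n.py;cat <<'E'
p=o["position"]+.002*EY+.0*EZ
for d in (.03,.06,.085,.09): chain(o,(p-d*EX,R.from_quat(o["tool_rot"]).as_matrix()))
E
)|python3 -
```

```text
3.92 case [[-44.2 124.6  74.1]] F [-0.2 10.1 -2.5] w 0.0247 z [ 0.375 -0.037 -0.926] q [ 0.02  0.67  1.79 -0.16  0.3  -1.3 ]
[27.8, 2.1, -11.3, 0.0, 0.0, 0.0]
[55.6, 2.2, -22.6, 0.0, 0.0, 0.0]
[78.7, 2.3, -32.0, 0.0, 0.0, 0.0]
[83.4, 2.3, -33.9, 0.0, 0.0, 0.0]
```

Request:
carry_out --pt "14 2 -5.7 0 0 0 -1" --pt "28 2 -11.3 0 0 0 -1" --pt "42 2 -17 0 0 0 -1" --pt "56 2.2 -22.6 0 0 0 -1" --pt "70 2.2 -28.3 0 0 0 -1" --pt "79 2.2 -32 0 0 0 -1" --pt "84 2.2 -34 0 0 0 -1" --pt "84 2.2 -34 0 0 0 -1"

```text
time: 4.92
position: [0.5546, 0.1218, 0.0746]
tool_rot: [0.054, 0.979, -0.008, 0.197]
ft_force: [19.2, -13.8, -18.9]
grip_width: 0.0239
```

```bash
(cat n.py;cat <<'E'
c=robot.camera("top");crop(c,200,180,400,320,4,"pics/t4.png")
E
)|python3 -
```

```text
4.92 case [[-126.6  125.2   74.6]] F [ 19.2 -13.8 -18.9] w 0.0239 z [ 0.385 -0.038 -0.922] q [ 0.05  0.62  1.99 -0.39  0.15 -1.03]
```

View pics/t4.png

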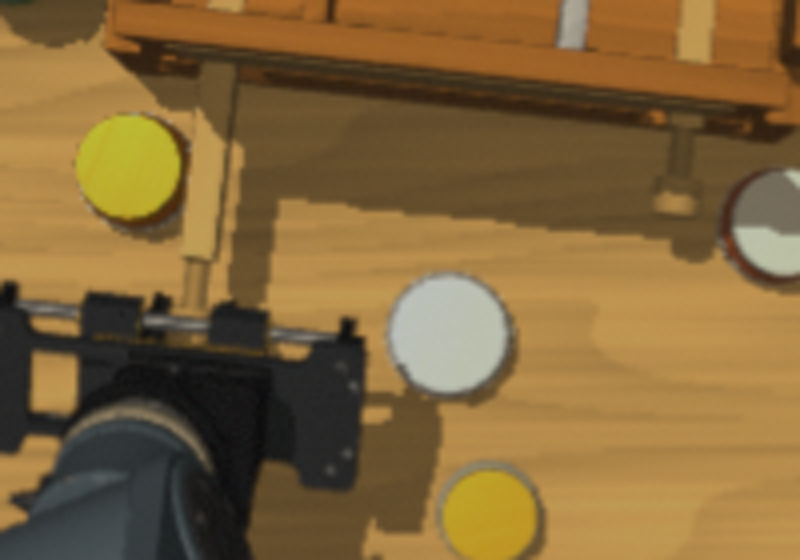

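```bash
(cat n.py;cat <<'E'
c=robot.camera("top");print(tocase(onz(c,np.array([[182,255],[216,262]])/4+[200,180],.105)))
print(proj(c,[W(-100,111,105),W(-100,129,105)])*4-[800,720])
E
)|python3 -
```

```text
4.97 case [[-126.6  125.2   74.6]] F [ 19.1 -14.9 -18.6] w 0.0242 z [ 0.385 -0.038 -0.922] q [ 0.05  0.62  1.99 -0.39  0.15 -1.03]
[[ -98.6969808   129.01671552  105.        ]
 [-100.36520712  111.4503812   105.        ]]
[[216.96241223 261.37900834]
 [181.74343982 257.55884409]]
```

Request:
carry_out --pt "-2 0 1 0 0 0 0.3" --pt "-2 0 1 0 0 0 0.3" --pt "-2 0 1 0 0 0 0.3" --pt "-2 0 1 0 0 0 0.3" --pt "-2 0 1 0 0 0 0.3" --pt "0 0 -40 0 0 0 1" --pt "0 0 -70 0 0 0 1"

```text
time: 5.9
position: [0.5266, 0.1247, 0.1396]
tool_rot: [0.054, 0.979, -0.008, 0.196]
ft_force: [-0.2, 0.5, -0.6]
grip_width: 0.069
```

```bash
(cat n.py;cat <<'E'
k=W(-41,-119,91)
Rm=rot(22);z=Rm[:,2]
chain(o,(k-.07*z,Rm),(k+.02*z,Rm))
E
)|python3 -
```

```text
5.9 case [[-154.7  125.   139.6]] F [-0.2  0.5 -0.6] w 0.069 z [ 0.383 -0.037 -0.923] q [ 0.06  0.47  2.01 -0.22  0.28 -1.2 ]
[-87.2, -244.0, 17.5, 0.3, 0.7, -0.0]
[-86.2, -244.5, 107.5, 0.3, 0.7, -0.0]
```

Request:
carry_out --pt "-20 -60 0 0.3 0.7 0 1" --pt "-45 -120 8 0.3 0.7 0 1" --pt "-65 -180 12 0.3 0.7 0 1" --pt "-87 -240 17 0.3 0.7 0 1" --pt "-87 -244 17 0.3 0.7 0 1" --pt "-87 -244 50 0.3 0.7 0 1" --pt "-87 -244.4 90 0.3 0.7 0 1" --pt "-86.2 -244.4 107 0.3 0.7 0 1"

```text
time: 6.9
position: [0.6198, -0.1307, 0.071]
tool_rot: [0.054, 0.98, -0.01, 0.189]
ft_force: [-0.2, 0.3, -0.6]
grip_width: 0.0871
```

```bash
(cat n.py;cat <<'E'
c=robot.camera("top");crop(c,260,160,460,300,4,"pics/t5.png")
k=W(-41,-119,91)
Rm=rot(22);z=Rm[:,2]
chain(o,(k-.07*z,Rm),(k+.02*z,Rm))
E
)|python3 -
```

```text
6.9 case [[ -34.1 -118.7   71. ]] F [-0.2  0.3 -0.6] w 0.0871 z [ 0.369 -0.04  -0.928] q [-0.44  0.67  1.83  0.41  0.31 -2.28]
[-0.8, -0.3, -91.2, 0.0, -0.2, -0.1]
[-1.1, -0.3, -1.2, 0.0, -0.2, -0.1]
```

View pics/t5.png

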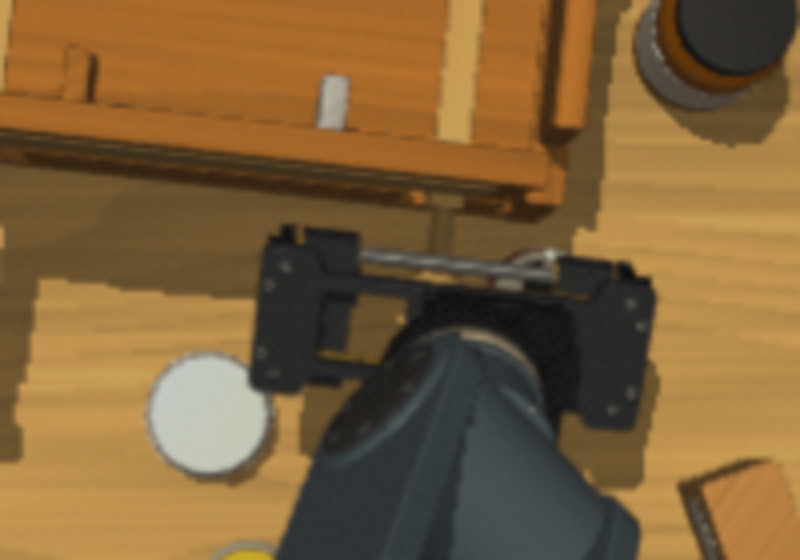

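Request:
carry_out --pt "0 0 0 0 0 0 -1" --pt "0 0 0 0 0 0 -1" --pt "0 0 0 0 0 0 -1" --pt "0 0 0 0 0 0 -1" --pt "0 0 0 0 0 0 -1" --pt "0 0 0 0 0 0 -1" --pt "0 0 0 0 0 0 -1" --pt "0 0 0 0 0 0 -1"

```text
time: 7.95
position: [0.6187, -0.1272, 0.0695]
tool_rot: [0.054, 0.981, -0.007, 0.187]
ft_force: [2.2, 9.5, 4.1]
grip_width: 0.0238
```

```bash
(cat n.py;cat <<'E'
R0=R.from_quat(o["tool_rot"]).as_matrix();g=o["position"]-.019*R0[:,2]
for d,t in ((.025,20),(.05,17),(.075,14),(.095,13),(.1,13)):
  Rm=rot(t);chain(o,(g-d*EX+.019*Rm[:,2],Rm))
E
)|python3 -
```

```text
7.95 case [[ -35.5 -115.3   69.5]] F [2.2 9.5 4.1] w 0.0238 z [ 0.365 -0.034 -0.93 ] q [-0.44  0.67  1.83  0.42  0.31 -2.28]
[23.8, -0.1, -9.2, 0.3, 1.5, -0.1]
[48.0, -0.1, -18.4, 0.3, 4.5, -0.1]
[72.3, -0.0, -27.7, 0.3, 7.5, -0.0]
[91.2, -0.0, -35.1, 0.3, 8.5, -0.0]
[95.8, -0.0, -36.9, 0.3, 8.5, -0.0]
```

Request:
carry_out --pt "12 1 -4.5 0 0.7 0 -1" --pt "24 2 -9.2 0 1.5 0 -1" --pt "36 2 -13.8 0 3 0 -1" --pt "48 2 -18.4 0 4.5 0 -1" --pt "60 2 -23 0 6 0 -1" --pt "72 2 -27.7 0 7.5 0 -1" --pt "84 2 -32.4 0 8.5 0 -1" --pt "91 2 -35 0 8.5 0 -1"

```text
time: 8.95
position: [0.5237, -0.1166, 0.0691]
tool_rot: [0.055, 0.992, -0.005, 0.116]
ft_force: [18.9, 2.6, -17.6]
grip_width: 0.0238
```

```bash
(cat n.py;cat <<'E'
c=robot.camera("top");crop(c,200,180,400,320,4,"pics/t6.png")
print(proj(c,[W(-100,-111,105),W(-100,-129,105)])*4-[800,720])
E
)|python3 -
```

```text
8.95 case [[-131.2 -115.2   69.1]] F [ 18.9   2.6 -17.6] w 0.0238 z [ 0.229 -0.022 -0.973] q [-0.48  0.61  1.96  0.24  0.37 -2.15]
[[652.87260424 308.3048698 ]
 [688.11724226 312.07025025]]
```

View pics/t6.png

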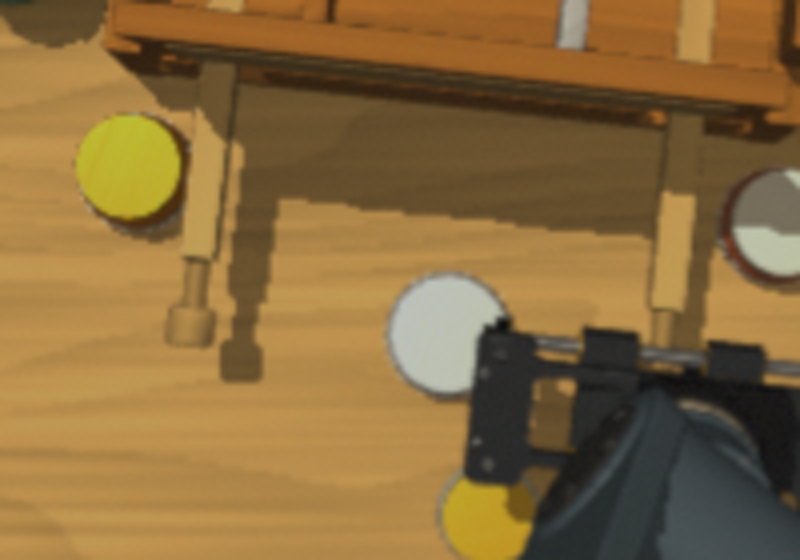

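Request:
carry_out --pt "-2 0 1 0 0 0 0.3" --pt "-2 0 1 0 0 0 0.3" --pt "-2 0 1 0 0 0 0.3" --pt "-2 0 1 0 0 0 0.3" --pt "-2 0 1 0 0 0 0.3" --pt "0 0 -50 0 0 0 0.3" --pt "0 0 -110 0 0 0 -1" --pt "0 0 -170 0 0 0 -1"

```text
time: 10.0
position: [0.4838, -0.1124, 0.2357]
tool_rot: [0.055, 0.992, -0.005, 0.115]
ft_force: [1.2, -0.1, 0.0]
grip_width: 0.0439
```

```bash
(cat n.py;cat <<'E'
c=robot.camera("top");crop(c,200,60,440,240,3.3,"pics/t7.png")
Rm=rot(0)
chain(o,(W(-90,0,345),Rm),(W(55,0,345),Rm),(W(55,0,245),Rm))
E
)|python3 -
```

```text
10.0 case [[-171.3 -115.4  235.7]] F [ 1.2 -0.1  0. ] w 0.0439 z [ 0.228 -0.022 -0.973] q [-0.51  0.25  1.9   0.13  0.78 -2.06]
[-104.0, 115.9, -87.4, 0.2, 13.3, -0.1]
[-245.1, 116.0, -54.1, 0.2, 13.3, -0.1]
[-222.2, 115.6, 43.2, 0.2, 13.3, -0.1]
```

View pics/t7.png

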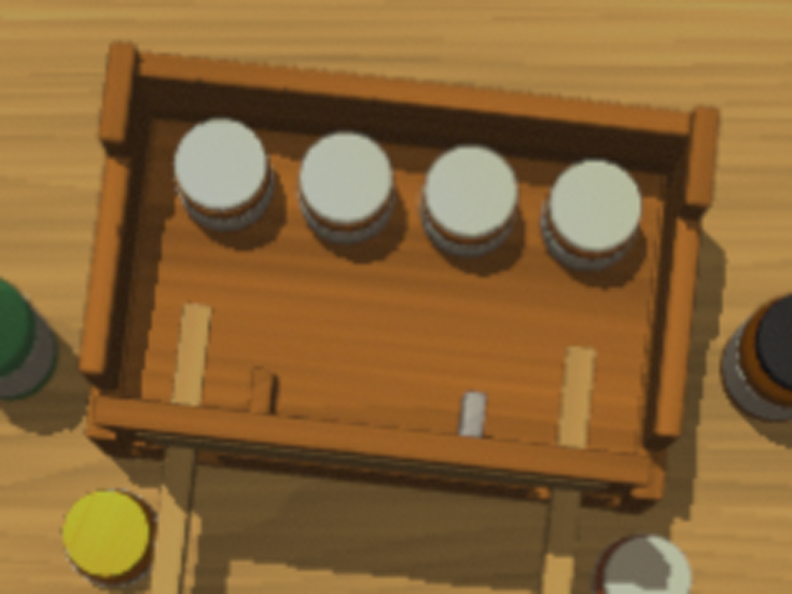

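Request:
carry_out --pt "-35 40 -35 0 7 0 -1" --pt "-70 80 -70 0 13 0 -1" --pt "-104 116 -90 0 13.3 0 -1" --pt "-150 116 -77 0 13.3 0 -1" --pt "-200 116 -64 0 13.3 0 -1" --pt "-245 116 -54 0 13.3 0 -1" --pt "-245 116 -54 0 13.3 0 -1" --pt "-243 116 -40 0 13.3 0 -1"

```text
time: 11.05
position: [0.7236, -0.0229, 0.3404]
tool_rot: [0.055, 0.998, -0.001, 0.006]
ft_force: [0.0, 1.1, 0.1]
grip_width: 0.0002
```

```bash
(cat n.py;cat <<'E'
Rm=rot(0)
chain(o,(W(55,0,245),Rm))
for th in (0.05,.1,.2,.4,.6,.8,1.0):
  s,cn=np.sin(th),np.cos(th); print(th,(-140*s+16*cn+10,105+140*cn+16*s-3));chain(o,(W(-140*s+16*cn+9,0,105+140*cn+16*s-3),Rm))
E
)|python3 -
```

```text
11.05 case [[ 5.730e+01 -1.000e-01  3.404e+02]] F [0.  1.1 0.1] w 0.0002 z [ 0.012 -0.003 -1.   ] q [-0.19  0.58  1.01 -0.    1.54 -1.65]
[3.5, 0.3, 95.4, -0.1, 0.7, -0.0]
0.05 (np.float64(18.982920468424496), np.float64(242.62470316362612))
[40.5, 0.3, 97.3, -0.1, 0.7, -0.0]
0.1 (np.float64(11.943388313892472), np.float64(242.89791780527287))
[47.6, 0.3, 96.9, -0.1, 0.7, -0.0]
0.2 (np.float64(-2.1326410658487056), np.float64(242.38803019049482))
[61.7, 0.3, 97.3, -0.1, 0.7, -0.0]
0.4 (np.float64(-29.78159201916491), np.float64(237.17923263734232))
[89.4, 0.3, 102.1, -0.1, 0.7, -0.0]
0.6 (np.float64(-55.84457643675009), np.float64(226.58126566167556))
[115.6, 0.3, 112.4, -0.1, 0.7, -0.0]
0.8 (np.float64(-79.28254537637854), np.float64(211.01663676299552))
[139.2, 0.3, 127.7, -0.1, 0.7, -0.0]
1.0 (np.float64(-99.16110097921526), np.float64(191.1058585784659))
[159.3, 0.4, 147.3, -0.1, 0.7, -0.0]
```

Request:
carry_out --pt "3 0 50 0 0 0 -1" --pt "4 0 95 0 0 0 -1" --pt "20 0 97 0 0 0 -1" --pt "40 0 97 0 0 0 -1" --pt "48 0 97 0 0 0 -1" --pt "62 0 97 0 0 0 -1" --pt "76 0 99 0 0 0 -1" --pt "89 0 102 0 0 0 -1"

```text
time: 12.05
position: [0.6365, -0.0134, 0.238]
tool_rot: [0.055, 0.998, -0.001, 0.008]
ft_force: [1.1, 1.6, -0.5]
grip_width: 0.0004
```

```bash
(cat n.py;cat <<'E'
crop(robot.camera("scene"),170,150,430,345,3,"pics/s8.png")
Rm=rot(0)
for th in (.45,.5,.6,.7,.8,.9,1.0):
  s,cn=np.sin(th),np.cos(th); chain(o,(W(-140*s+16*cn+9,0,105+140*cn+16*s-3),Rm))
E
)|python3 -
```

```text
12.05 case [[-3.03e+01 -2.00e-01  2.38e+02]] F [ 1.1  1.6 -0.5] w 0.0004 z [ 0.016 -0.003 -1.   ] q [-0.2   0.52  1.4  -0.    1.21 -1.66]
[7.2, 0.2, 2.9, -0.1, 0.9, -0.0]
[13.8, 0.2, 5.3, -0.1, 0.9, -0.0]
[26.7, 0.2, 11.0, -0.1, 0.9, -0.0]
[38.9, 0.2, 18.0, -0.1, 0.9, -0.0]
[50.4, 0.3, 26.2, -0.1, 0.9, -0.0]
[61.0, 0.3, 35.5, -0.1, 0.9, -0.0]
[70.6, 0.3, 45.8, -0.1, 0.9, -0.0]
```

View pics/s8.png

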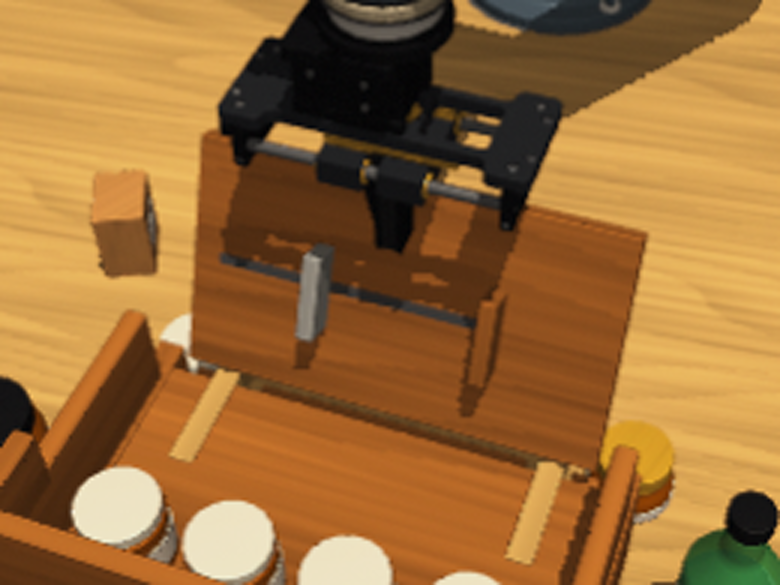

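Request:
carry_out --pt "10 0 4 0 0 0 -1" --pt "20 0 8 0 0 0 -1" --pt "27 0 11 0 0 0 -1" --pt "39 0 18 0 0 0 -1" --pt "50 0 26 0 0 0 -1" --pt "61 0 36 0 0 0 -1" --pt "71 0 46 0 0 0 -1" --pt "71 0 46 0 0 0 -1"

```text
time: 13.1
position: [0.5618, -0.0048, 0.1894]
tool_rot: [0.055, 0.998, -0.001, 0.003]
ft_force: [0.5, 0.7, 0.4]
grip_width: -0.0
```

```bash
(cat n.py;cat <<'E'
crop(robot.camera("scene"),170,150,430,345,3,"pics/s9.png")
Rm=rot(0)
for th in (1.1,1.2,1.3,1.4,1.5,1.57):
  s,cn=np.sin(th),np.cos(th); chain(o,(W(-140*s+16*cn+9,0,105+140*cn+16*s-3),Rm))
E
)|python3 -
```

```text
13.1 case [[-1.055e+02  1.000e-01  1.894e+02]] F [0.5 0.7 0.4] w -0.0 z [ 0.007 -0.002 -1.   ] q [-0.21  0.48  1.63 -0.    1.02 -1.67]
[3.0, -0.1, 9.6, -0.1, 0.4, 0.0]
[10.3, -0.0, 21.7, -0.1, 0.4, 0.0]
[16.3, -0.0, 34.4, -0.1, 0.4, 0.0]
[21.0, -0.0, 47.7, -0.1, 0.4, 0.0]
[24.4, -0.0, 61.3, -0.1, 0.4, 0.0]
[25.9, 0.0, 71.1, -0.1, 0.4, 0.0]
```

View pics/s9.png

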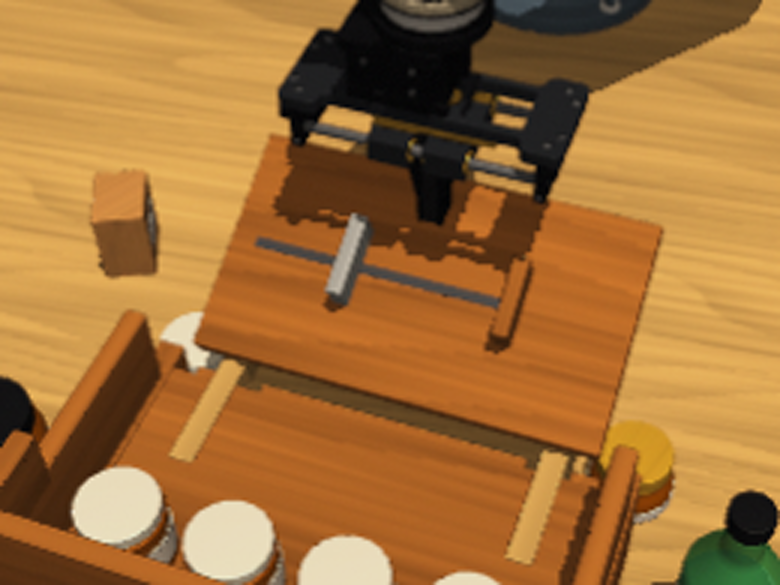

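Request:
carry_out --pt "3 0 10 0 0 0 -1" --pt "10 0 22 0 0 0 -1" --pt "16 0 34 0 0 0 -1" --pt "21 0 47 0 0 0 -1" --pt "24 0 58 0 0 0 -1" --pt "25 0 64 0 0 0 -1" --pt "25 0 67 0 0 0 -1" --pt "25 0 67 0 0 0 -1"

```text
time: 14.15
position: [0.5392, -0.0026, 0.1228]
tool_rot: [0.055, 0.998, -0.001, 0.005]
ft_force: [-0.8, -0.8, 0.2]
grip_width: 0.0003
```

```bash
(cat n.py;cat <<'E'
crop(robot.camera("scene"),170,150,430,345,3,"pics/s10.png")
E
)|python3 -
```

```text
14.15 case [[-128.2   -0.2  122.8]] F [-0.8 -0.8  0.2] w 0.0003 z [ 0.01  -0.003 -1.   ] q [-0.21  0.55  1.75 -0.    0.83 -1.67]
```

View pics/s10.png

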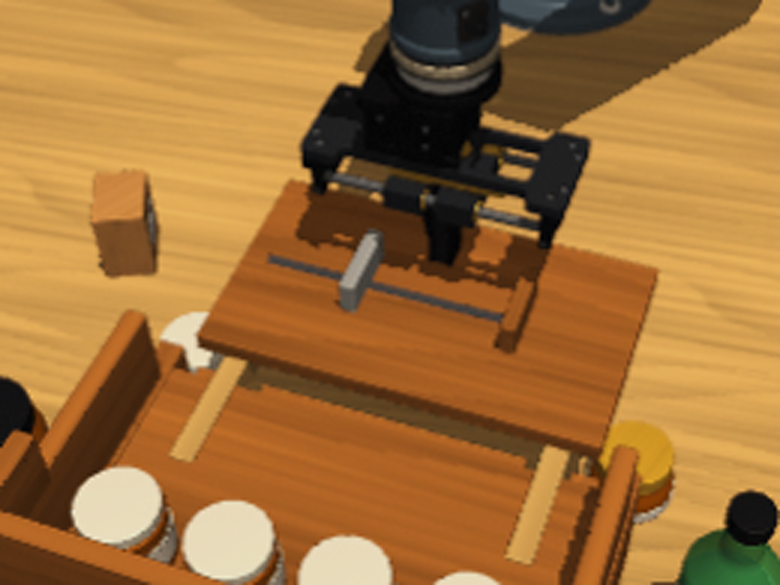

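Request:
carry_out --pt "0 0 -40 0 0 0 -0.5" --pt "0 0 -100 0 0 0 1" --pt "30 -60 -100 0 0 8 1"

```text
time: 14.58
position: [0.5102, -0.0548, 0.2283]
tool_rot: [0.123, 0.992, -0.002, 0.013]
ft_force: [0.7, -0.5, -0.8]
grip_width: 0.0223
```

```bash
(cat n.py;cat <<'E'
c=robot.camera("top");s=robot.camera("scene")
crop(c,415,255,485,325,8,"pics/t11.png");crop(s,175,185,245,255,8,"pics/s11.png")
crop(s,170,150,430,345,3,"pics/s11b.png")
E
)|python3 -
```

```text
14.57 case [[-151.3  -55.2  228.3]] F [ 0.7 -0.5 -0.8] w 0.0223 z [ 0.025 -0.007 -1.   ] q [-0.33  0.36  1.72  0.    1.03 -1.65]
```

View pics/t11.png

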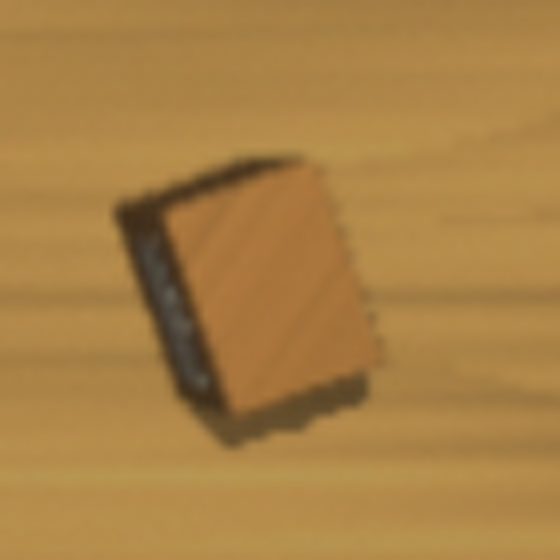

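View pics/s11.png

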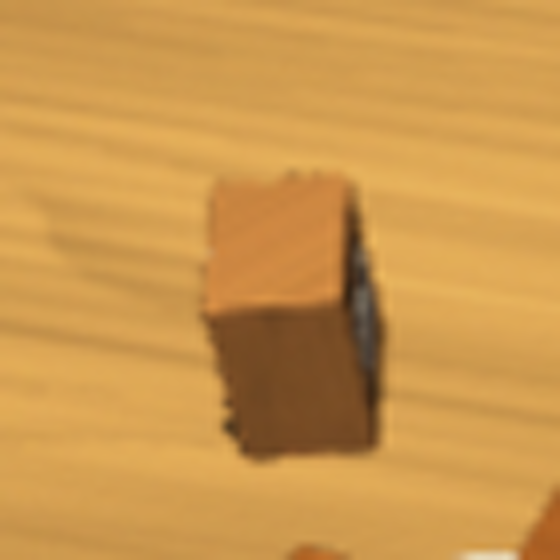

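View pics/s11b.png

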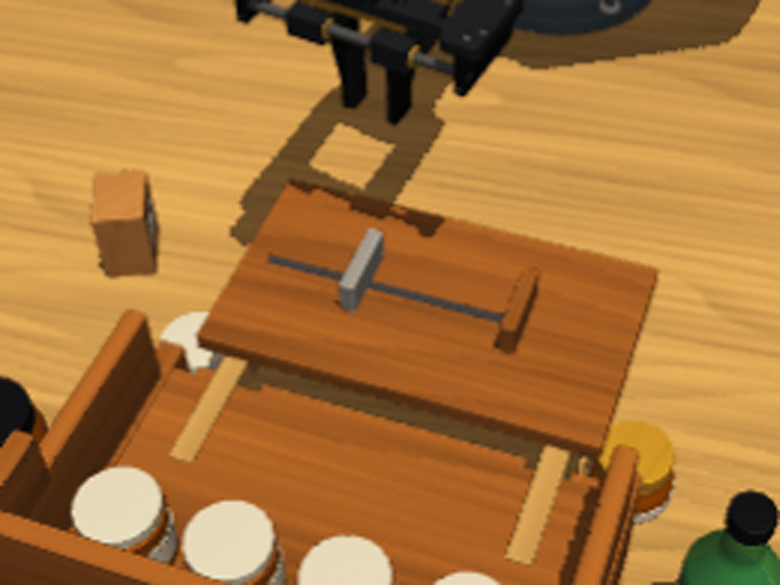

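```bash
(cat n.py;cat <<'E'
c=robot.camera("top");s=robot.camera("scene")
a=onz(c,np.array([[163,212],[318,163],[382,365],[232,412]])/8+[415,255],.072)
b=onz(s,np.array([[342,303],[207,312],[214,185],[350,178]])/8+[175,185],.072)
for p in(a,b):
  e=p[1]-p[2]+p[0]-p[3]; print(p.mean(0),np.degrees(np.arctan2(e[1],e[0])),[np.linalg.norm(p[i]-p[(i+1)%4]).round(4) for i in range(4)])
for th in(1.571,1.45): 
  sn,cn=np.sin(th),np.cos(th); print((proj(s,[W(-170*sn+16*cn,y,105+170*cn+16*sn) for y in(-150,150)])-[170,150])*3)
E
)|python3 -
```

```text
14.68 case [[-158.4  -59.2  224.4]] F [ 0.2  0.8 -0.3] w 0.0304 z [ 0.011 -0.005 -1.   ] q [-0.34  0.36  1.73 -0.    1.04 -1.65]
[ 0.48401041 -0.2988457   0.072     ] 18.099725551361878 [np.float64(0.0432), np.float64(0.0556), np.float64(0.0417), np.float64(0.0553)]
[ 0.4890805  -0.29239451  0.072     ] 19.470886452523658 [np.float64(0.0415), np.float64(0.0567), np.float64(0.0433), np.float64(0.0558)]
[[282.75679162 173.51266582]
 [652.41534491 263.09073836]]
[[278.68523544 157.43080897]
 [654.53918565 247.47722323]]
```

```bash
(cat n.py;cat <<'E'
Rm=rot(0,np.radians(18.8));p=np.array([.4865,-.2945,0])
chain(o,(p+[0,0,.14],Rm),(p+[0,0,.036],Rm))
E
)|python3 -
```

```text
14.78 case [[-157.2  -56.6  223.4]] F [-1.4 -0.2 -0.8] w 0.0384 z [ 0.011 -0.003 -1.   ] q [-0.33  0.36  1.73  0.    1.04 -1.65]
[-41.3, -235.9, 83.9, -0.2, 0.6, -33.2]
[-40.1, -235.9, 187.8, -0.2, 0.6, -33.2]
```

Request:
carry_out --pt "-10 -60 0 0 0 -10 1" --pt "-20 -120 0 0 0 -20 1" --pt "-30 -180 20 0 0 -30 1" --pt "-41 -236 40 0 0.6 -33 1" --pt "-41 -236 84 0 0.6 -33 1" --pt "-41 -236 84 0 0.6 -33 1"

```text
time: 15.52
position: [0.4844, -0.2928, 0.1361]
tool_rot: [-0.161, 0.987, 0.002, -0.003]
ft_force: [0.5, 0.9, -0.4]
grip_width: 0.0863
```

```bash
(cat n.py;cat <<'E'
Rm=rot(0,np.radians(18.8));p=np.array([.4865,-.2945,0])
chain(o,(p+[0,0,.14],Rm),(p+[0,0,.036],Rm))
c=robot.camera("top");s=robot.camera("scene")
crop(c,395,235,505,345,6,"pics/t12.png");crop(s,135,125,285,255,5,"pics/s12.png")
E
)|python3 -
```

```text
15.53 case [[-150.8 -294.6  136.1]] F [ 0.5  0.9 -0.4] w 0.0863 z [-0.006  0.004 -1.   ] q [-0.74  0.57  1.66 -0.    0.92 -2.63]
[-1.4, -2.3, -3.9, 0.3, -0.2, -0.2]
[-1.8, -2.8, 100.1, 0.3, -0.2, -0.2]
```

View pics/s12.png

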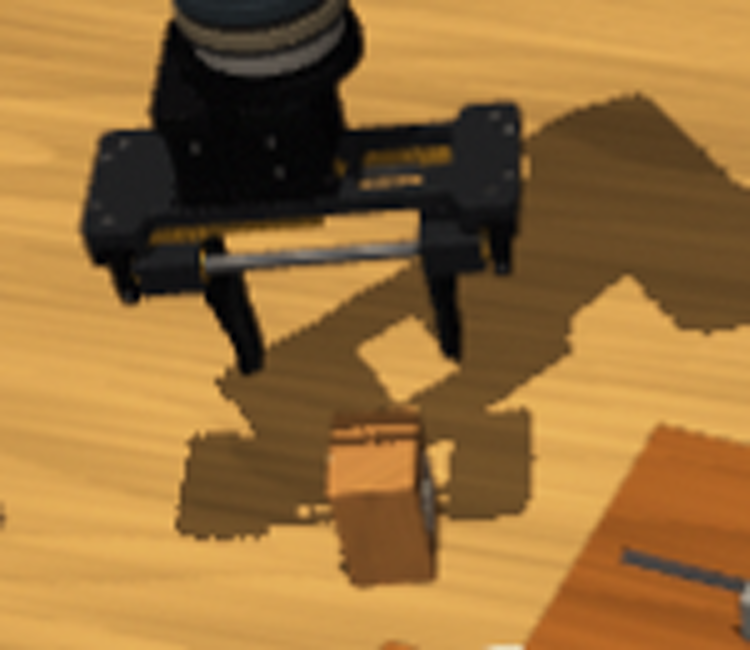

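```bash
(cat n.py;cat <<'E'
s=robot.camera("scene");m=R.from_quat(o["tool_rot"]).as_matrix();p=o["position"]
print((proj(s,[p,p+.047*m[:,1],p-.047*m[:,1],[.4865,-.2945,.072]])-[135,125])*5)
E
)|python3 -
```

```text
15.62 case [[-148.5 -294.9  139.8]] F [ 0.4 -0.3 -0.4] w 0.0868 z [-0.    -0.002 -1.   ] q [-0.74  0.56  1.66 -0.    0.92 -2.63]
[[347.98663163 348.57504316]
 [446.26836869 341.17335737]
 [249.36411842 356.03736253]
 [371.96621423 447.96967578]]
```

View pics/t12.png

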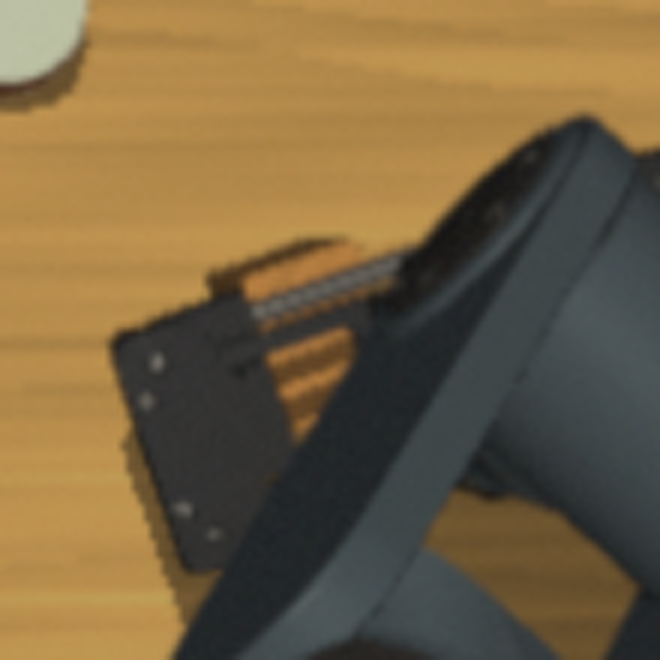

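```bash
(cat n.py;cat <<'E'
Rm=rot(0,np.radians(18.8));p=np.array([.4865,-.2945,0])
chain(o,(p+[0,0,.036],Rm))
E
)|python3 -
```

```text
15.68 case [[-147.9 -295.1  140.9]] F [-1.1  0.9  1. ] w 0.087 z [ 0.002 -0.003 -1.   ] q [-0.74  0.56  1.65 -0.    0.92 -2.63]
[1.1, -0.2, 104.9, -0.2, 0.0, -0.1]
```

Request:
carry_out --pt "1 0 50 0 0 0 1" --pt "1 0 90 0 0 0 1" --pt "1 0 105 0 0 0 1" --pt "1 0 105 0 0 0 -1" --pt "1 0 105 0 0 0 -1" --pt "1 0 105 0 0 0 -1" --pt "1 0 105 0 0 0 -1" --pt "1 0 105 0 0 0 -1" --force 15

```text
time: 16.68
position: [0.4868, -0.2948, 0.0364]
tool_rot: [-0.163, 0.987, -0.002, 0.001]
ft_force: [0.0, -1.7, 0.7]
grip_width: 0.0453
```

Request:
carry_out --pt "0 0 0 0 0 0 -1" --pt "0 0 0 0 0 0 -1" --pt "0 0 0 0 0 0 -1"

```text
time: 17.05
position: [0.4867, -0.2948, 0.0363]
tool_rot: [-0.163, 0.987, -0.002, 0.001]
ft_force: [-0.2, 0.1, 0.3]
grip_width: 0.0439
```

```bash
(cat n.py;cat <<'E'
crop(robot.camera("scene"),135,125,285,255,5,"pics/s13.png")
E
)|python3 -
```

```text
17.05 case [[-148.4 -296.3   36.3]] F [-0.2  0.1  0.3] w 0.0439 z [ 0.003 -0.004 -1.   ] q [-0.74  0.73  1.71 -0.    0.7  -2.64]
```

View pics/s13.png

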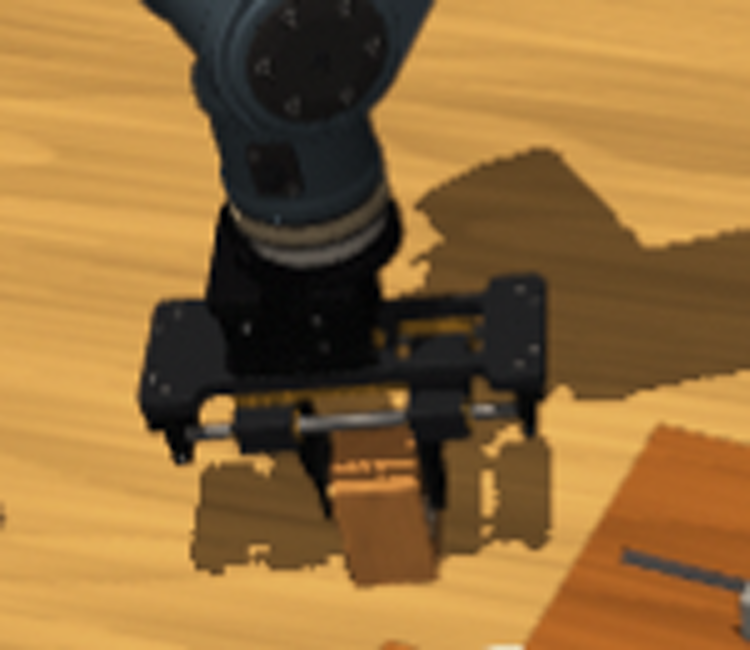

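```bash
(cat n.py;cat <<'E'
Rm=rot(0)
chain(o,(W(-85,8,215),Rm),(W(-85,8,157.3),Rm))
E
)|python3 -
```

```text
17.1 case [[-148.3 -296.4   36.4]] F [-1.1 -0.2  0.4] w 0.0442 z [ 0.003 -0.004 -1.   ] q [-0.74  0.73  1.71 -0.    0.7  -2.64]
[-186.3, 248.1, -179.7, -0.3, 0.1, 25.0]
[-186.2, 248.4, -122.0, -0.3, 0.1, 25.0]
```

Lift first, then travel at moderate speed.

Request:
carry_out --pt "0 0 -25 0 0 0 -1" --pt "0 0 -70 0 0 0 -1" --pt "0 0 -120 0 0 0 -1" --pt "0 0 -170 0 0 0 -1" --pt "-20 30 -180 0 0 4 -1" --pt "-50 65 -180 0 0 8 -1" --pt "-80 105 -180 0 0 13 -1" --pt "-110 145 -180 0 0 18 -1"

```text
time: 18.1
position: [0.5438, -0.1198, 0.2154]
tool_rot: [-0.004, 1.0, -0.002, 0.001]
ft_force: [0.4, 0.2, -1.6]
grip_width: 0.0438
```

```bash
(cat n.py;cat <<'E'
Rm=rot(0)
chain(o,(W(-85,8,215),Rm),(W(-85,8,157.3),Rm))
E
)|python3 -
```

```text
18.1 case [[-110.8 -116.1  215.4]] F [ 0.4  0.2 -1.6] w 0.0438 z [ 0.002 -0.004 -1.   ] q [-0.42  0.44  1.62 -0.    1.08 -1.99]
[-40.3, 120.2, 0.0, -0.2, 0.1, 6.8]
[-40.2, 120.4, 57.7, -0.2, 0.1, 6.8]
```

Request:
carry_out --pt "-12 35 0 0 0 2 -1" --pt "-25 75 0 0 0 4.5 -1" --pt "-36 108 0 0 0 6.5 -1" --pt "-40 120 0 0 0 6.8 -1" --pt "-40 120 0 0 0 6.8 -1" --pt "-40 120 20 0 0 6.8 -1" --pt "-40 120 40 0 0 6.8 -1" --pt "-40 120 40 0 0 6.8 -1"

```text
time: 19.1
position: [0.5811, -0.0009, 0.1735]
tool_rot: [0.056, 0.998, -0.002, -0.001]
ft_force: [-0.5, 0.2, -1.0]
grip_width: 0.0438
```

```bash
(cat n.py;cat <<'E'
Rm=rot(0)
chain(o,(W(-85,8,157.3),Rm))
crop(robot.camera("scene"),190,150,410,310,3.6,"pics/s14.png")
crop(robot.camera("top"),240,130,420,270,4.4,"pics/t14.png")
E
)|python3 -
```

```text
19.1 case [[-86.8   6.1 173.5]] F [-0.5  0.2 -1. ] w 0.0438 z [-0.003 -0.004 -1.   ] q [-0.19  0.53  1.59 -0.    1.02 -1.65]
[-1.8, 1.9, 16.1, -0.2, -0.1, -0.1]
```

View pics/s14.png

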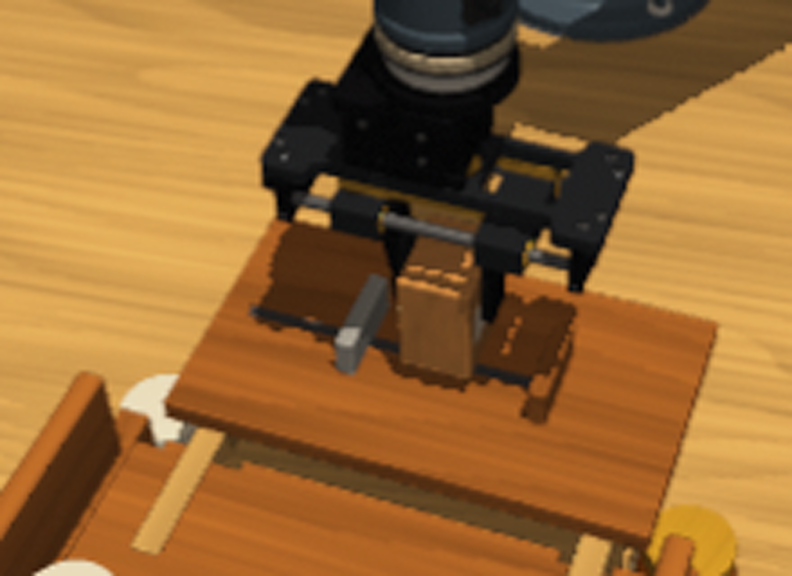

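View pics/t14.png

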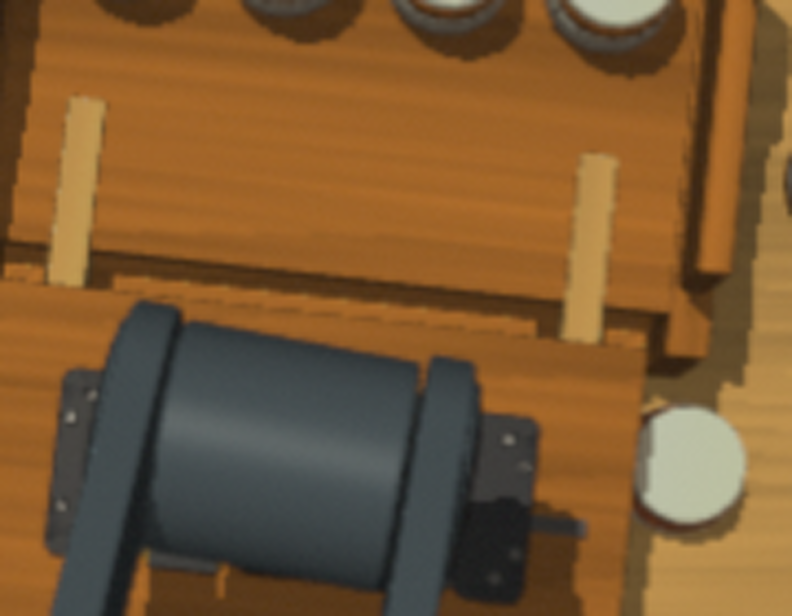

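Request:
carry_out --pt "-1 5 6 0 0 0 -1" --pt "-1 5 11 0 0 0 -1" --pt "-1 5 14 0 0 0 -1" --pt "-1 5 16 0 0 0 -1" --pt "-1 5 16 0 0 0 -1"

```text
time: 19.82
position: [0.5844, 0.0041, 0.1591]
tool_rot: [0.055, 0.998, -0.002, 0.001]
ft_force: [-0.5, 0.5, -0.6]
grip_width: 0.0443
```

```bash
(cat n.py;cat <<'E'
crop(robot.camera("scene"),250,190,370,280,6.6,"pics/s15.png")
E
)|python3 -
```

```text
19.82 case [[-84.1  11.4 159.1]] F [-0.5  0.5 -0.6] w 0.0443 z [ 0.002 -0.004 -1.   ] q [-0.18  0.55  1.6  -0.    0.99 -1.64]
```

View pics/s15.png

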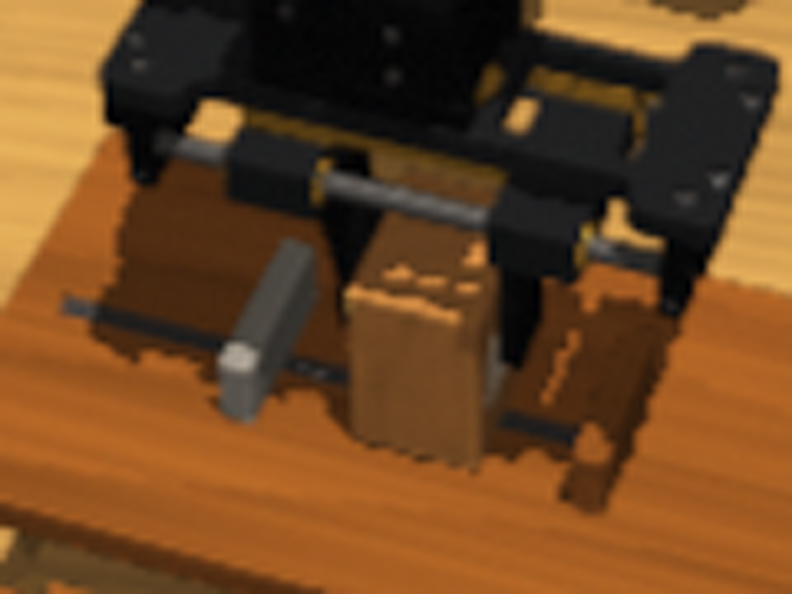

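Request:
carry_out --pt "0 0 1 0 0 0 -1" --pt "0 0 1.5 0 0 0 -1" --pt "0 0 2 0 0 0 -1" --pt "0 0 2 0 0 0 -1"

```text
time: 20.38
position: [0.5846, 0.0041, 0.1573]
tool_rot: [0.055, 0.998, -0.002, 0.001]
ft_force: [0.1, -0.4, -0.6]
grip_width: 0.0436
```

Request:
carry_out --pt "0 0 1 0 0 0 -1" --pt "0 0 1.5 0 0 0 -1" --pt "0 0 1.5 0 0 0 -1"

```text
time: 20.75
position: [0.5846, 0.004, 0.1572]
tool_rot: [0.055, 0.998, -0.002, 0.001]
ft_force: [-2.3, 0.9, 8.2]
grip_width: 0.0436
```

Request:
carry_out --pt "0 0 0 0 0 0 -1" --pt "0 0 0 0 0 0 0.5" --pt "0 0 0 0 0 0 0.5" --pt "0 0 0 0 0 0 0.5" --pt "0 0 0 0 0 0 0.5" --pt "0 0 -20 0 0 0 0.5" --pt "0 0 -50 0 0 0 0.5" --pt "0 0 -80 0 0 0 0.5"

```text
time: 21.75
position: [0.5842, 0.0044, 0.2378]
tool_rot: [0.055, 0.998, -0.002, 0.001]
ft_force: [0.7, -0.5, 0.0]
grip_width: 0.0649
```

```bash
(cat n.py;cat <<'E'
crop(robot.camera("scene"),200,150,400,300,4,"pics/s16.png")
E
)|python3 -
```

```text
21.75 case [[-84.3  11.7 237.8]] F [ 0.7 -0.5  0. ] w 0.0649 z [ 0.002 -0.004 -1.   ] q [-0.18  0.45  1.52 -0.    1.16 -1.64]
```

View pics/s16.png

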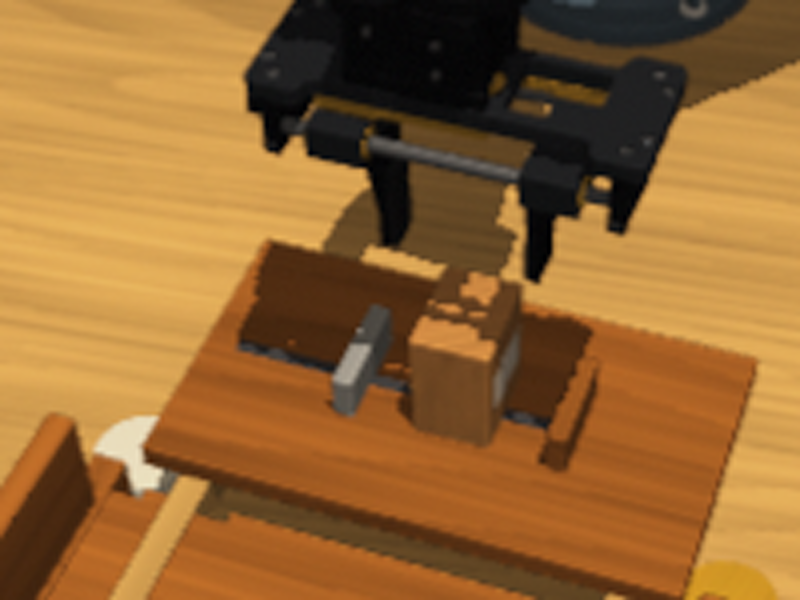

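```bash
(cat n.py;cat <<'E'
Rm=rot(0)
chain(o,(W(-85,-108,237),Rm),(W(-85,-108,135),Rm))
E
)|python3 -
```

```text
21.8 case [[-81.7  11.7 242.3]] F [ 0.6 -0.8  2.3] w 0.0653 z [ 0.01  -0.006 -1.   ] q [-0.18  0.45  1.52 -0.    1.16 -1.64]
[3.3, -119.6, 5.8, -0.3, 0.6, -0.0]
[4.4, -119.1, 107.8, -0.3, 0.6, -0.0]
```

Request:
carry_out --pt "3 -50 5 0 0.5 0 -1" --pt "3 -110 5 0 0.5 0 -1" --pt "4 -119 5 0 0.5 0 -1" --pt "4 -119 5 0 0.5 0 -1" --pt "4 -119 40 0 0.5 0 -1" --pt "4 -119 80 0 0.5 0 -1" --pt "4 -119 107 0 0.5 0 -1" --pt "4 -119 107 0 0.5 0 -1"

```text
time: 22.8
position: [0.5691, -0.112, 0.1336]
tool_rot: [0.054, 0.999, -0.001, -0.002]
ft_force: [0.3, 0.4, 0.7]
grip_width: 0.0014
```

```bash
(cat n.py;cat <<'E'
crop(robot.camera("scene"),200,150,400,300,4,"pics/s17.png")
Rm=rot(0);chain(o,(W(-85,-10,135),Rm))
E
)|python3 -
```

```text
22.8 case [[ -86.5 -105.6  133.6]] F [0.3 0.4 0.7] w 0.0014 z [-0.004 -0.002 -1.   ] q [-0.38  0.58  1.63 -0.    0.93 -1.84]
[-1.6, 95.6, -1.6, -0.2, -0.2, 0.1]
```

View pics/s17.png

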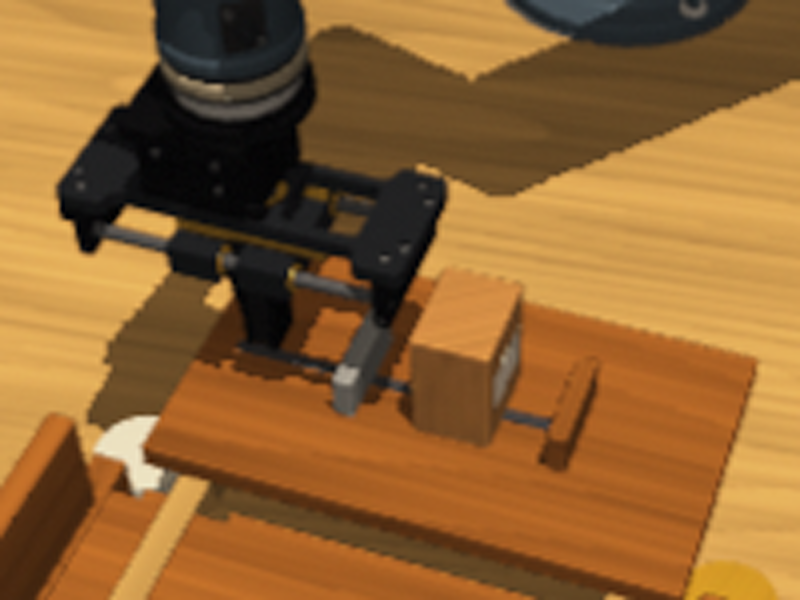

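Request:
carry_out --pt "-1 5 -5 0 0 0 -1" --pt "-1 14 -5 0 0 0 -1" --pt "-1 22 -5 0 0 0 -1" --pt "-1 30 -5 0 0 0 -1" --pt "-1 37 -5 0 0 0 -1"

```text
time: 23.48
position: [0.5755, -0.0754, 0.1402]
tool_rot: [0.054, 0.999, -0.002, -0.0]
ft_force: [-1.2, 0.9, 0.2]
grip_width: 0.0009
```

```bash
(cat n.py;cat <<'E'
crop(robot.camera("scene"),200,150,400,300,4,"pics/s18.png")
E
)|python3 -
```

```text
23.48 case [[-84.2 -68.5 140.2]] F [-1.2  0.9  0.2] w 0.0009 z [-0.    -0.004 -1.   ] q [-0.32  0.57  1.62 -0.    0.94 -1.78]
```

View pics/s18.png

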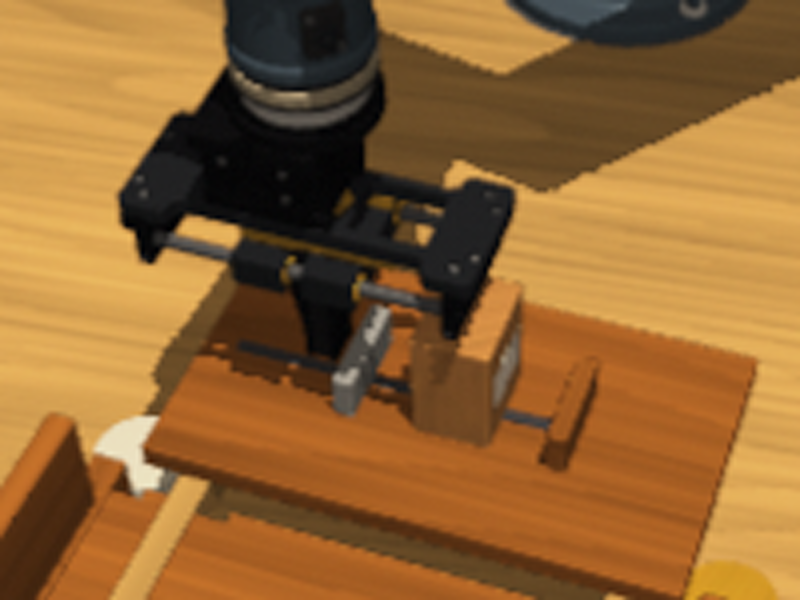

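```bash
(cat n.py;cat <<'E'
s=robot.camera("scene")
print((proj(s,[o["position"],W(-85,-66,149),W(-55,-66,149),W(-115,-66,149),W(-85,66,149)])-[200,150])*4)
E
)|python3 -
```

```text
23.52 case [[-84.4 -67.8 140.1]] F [-0.4  0.6  0.5] w 0.0003 z [-0.001 -0.003 -1.   ] q [-0.32  0.57  1.62 -0.    0.94 -1.78]
[[329.05163526 342.81749024]
 [331.42407637 331.76845897]
 [310.44598558 370.89161494]
 [351.61218643 294.12898277]
 [563.51386429 390.5801794 ]]
```

Request:
carry_out --pt "0 7 0 0 0 0 -1" --pt "0 14 0 0 0 0 -1" --pt "0 21 0 0 0 0 -1" --pt "0 28 0 0 0 0 -1" --pt "0 35 0 0 0 0 -1" --pt "0 41 0 0 0 0 -1" --pt "0 45 0 0 0 0 -1" --pt "0 45 0 0 0 0 -1"

```text
time: 24.58
position: [0.5798, -0.0297, 0.1398]
tool_rot: [0.054, 0.999, -0.001, -0.001]
ft_force: [-0.0, 0.1, 0.5]
grip_width: 0.0008
```

```bash
(cat n.py;cat <<'E'
crop(robot.camera("scene"),200,150,400,300,4,"pics/s19.png")
E
)|python3 -
```

```text
24.57 case [[-84.9 -22.7 139.8]] F [-0.   0.1  0.5] w 0.0008 z [-0.002 -0.003 -1.   ] q [-0.24  0.58  1.62 -0.    0.94 -1.7 ]
```

View pics/s19.png

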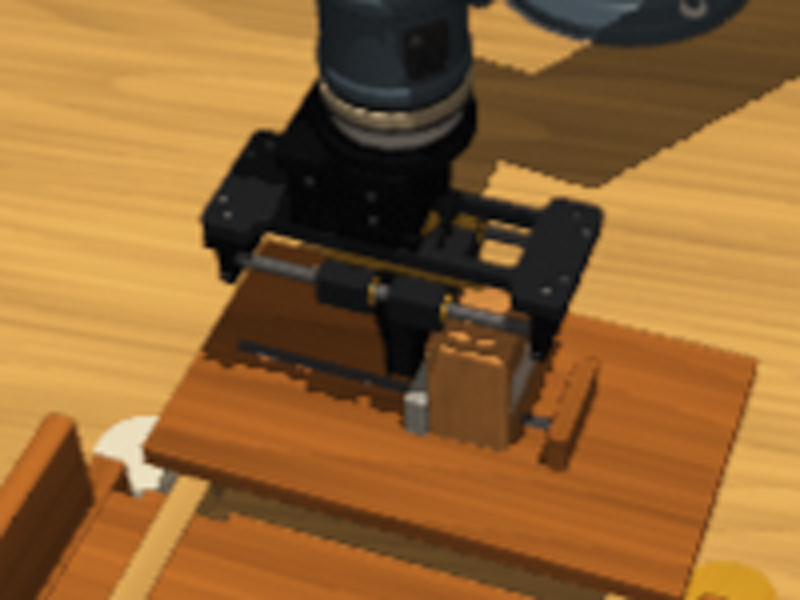

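Request:
carry_out --pt "0 4 0 0 0 0 -1" --pt "0 8 0 0 0 0 -1" --pt "0 11 0 0 0 0 -1" --pt "0 13 0 0 0 0 -1" --pt "0 14 0 0 0 0 -1"

```text
time: 25.25
position: [0.5811, -0.0157, 0.1396]
tool_rot: [0.054, 0.999, -0.001, -0.001]
ft_force: [0.6, -2.1, 0.1]
grip_width: 0.0005
```

Request:
carry_out --pt "0 1 0 0 0 0 -1" --pt "0 2 0 0 0 0 -1" --pt "0 2 0 0 0 0 -1"

```text
time: 25.62
position: [0.5813, -0.0136, 0.1396]
tool_rot: [0.054, 0.999, -0.001, -0.001]
ft_force: [1.6, -1.0, -1.0]
grip_width: 0.0006
```

```bash
(cat n.py;cat <<'E'
crop(robot.camera("scene"),260,190,380,280,6.6,"pics/s20.png")
E
)|python3 -
```

```text
25.62 case [[-85.2  -6.5 139.6]] F [ 1.6 -1.  -1. ] w 0.0006 z [-0.002 -0.002 -1.   ] q [-0.21  0.58  1.62 -0.    0.95 -1.67]
```

View pics/s20.png

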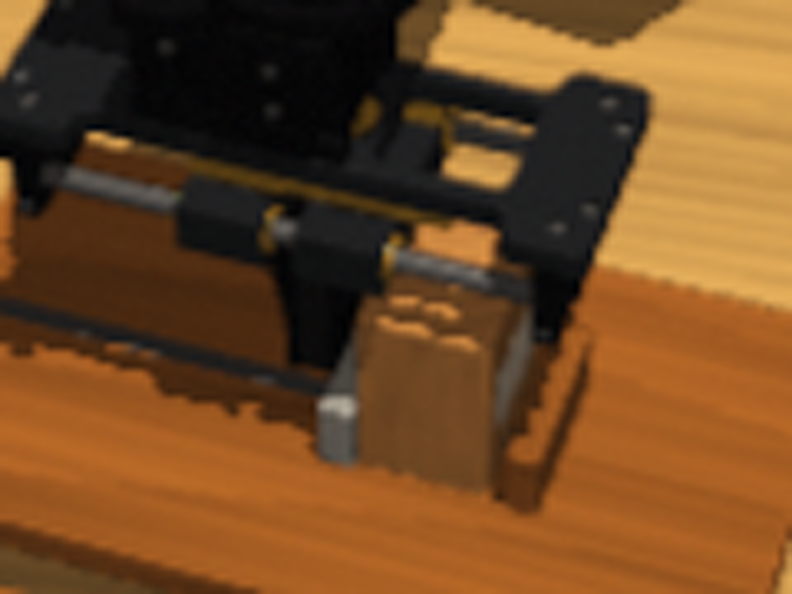

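Request:
carry_out --pt "0 1 0 0 0 0 -1" --pt "0 2 0 0 0 0 -1" --pt "0 2 0 0 0 0 -1"

```text
time: 26.05
position: [0.5815, -0.0115, 0.1396]
tool_rot: [0.054, 0.999, -0.001, -0.001]
ft_force: [0.9, -1.6, -0.7]
grip_width: 0.0004
```

Request:
carry_out --pt "0 1 0 0 0 0 -1" --pt "0 1.5 0 0 0 0 -1" --pt "0 2 0 0 0 0 -1" --pt "0 2 0 0 0 0 -1"

```text
time: 26.55
position: [0.5818, -0.0094, 0.1396]
tool_rot: [0.054, 0.999, -0.001, -0.001]
ft_force: [-0.0, -1.1, 0.1]
grip_width: 0.0006
```

Request:
carry_out --pt "0 1 0 0 0 0 -1" --pt "0 2 0 0 0 0 -1" --pt "0 2 0 0 0 0 -1"

```text
time: 26.92
position: [0.582, -0.0075, 0.1396]
tool_rot: [0.054, 0.999, -0.001, -0.001]
ft_force: [0.2, -3.7, 0.6]
grip_width: 0.0009
```

```bash
(cat n.py;cat <<'E'
crop(robot.camera("scene"),260,190,380,280,6.6,"pics/s21.png")
E
)|python3 -
```

```text
26.93 case [[-85.2  -0.4 139.6]] F [ 0.2 -3.7  0.6] w 0.0009 z [-0.002 -0.002 -1.   ] q [-0.2   0.58  1.62 -0.    0.95 -1.66]
```

View pics/s21.png

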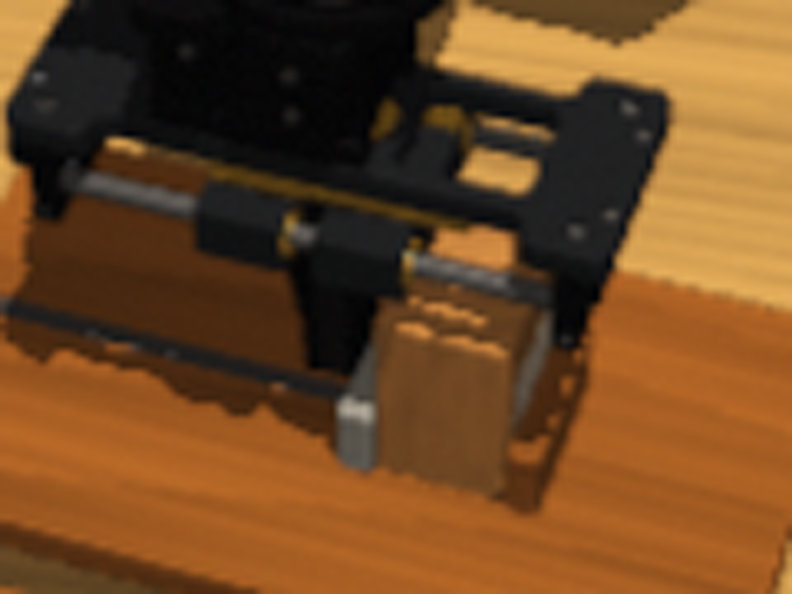

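Request:
carry_out --pt "0 1 0 0 0 0 -1" --pt "0 1.5 0 0 0 0 -1" --pt "0 1.5 0 0 0 0 -1"

```text
time: 27.35
position: [0.582, -0.0075, 0.1397]
tool_rot: [0.054, 0.999, -0.002, -0.001]
ft_force: [-0.7, -7.1, 0.6]
grip_width: 0.0003
```

Request:
carry_out --pt "0 1 0 0 0 0 -1" --pt "0 1 0 0 0 0 -1" --pt "0 -15 0 0 0 0 -1" --pt "0 -30 0 0 0 0 -1" --pt "0 -30 -60 0 0 0 -1" --pt "20 -30 -120 0 0 0 -1" --pt "80 -30 -140 0 0 0 -1" --pt "130 -30 -150 0 0 0 -1"

```text
time: 28.35
position: [0.4486, -0.0229, 0.2914]
tool_rot: [0.054, 0.999, -0.002, -0.0]
ft_force: [0.1, -0.1, 0.1]
grip_width: 0.0006
```

```bash
(cat n.py;cat <<'E'
s=robot.camera("scene");c=robot.camera("top")
crop(s,200,150,400,300,4,"pics/s22.png");crop(c,230,120,410,260,4.4,"pics/t22.png")
cv2.imwrite("pics/full22.png",c["pixels"][:,:,::-1])
E
)|python3 -
```

```text
28.35 case [[-216.   -30.3  291.4]] F [ 0.1 -0.1  0.1] w 0.0006 z [-0.    -0.005 -1.   ] q [-0.3   0.2   1.76 -0.01  1.18 -1.76]
```

View pics/s22.png

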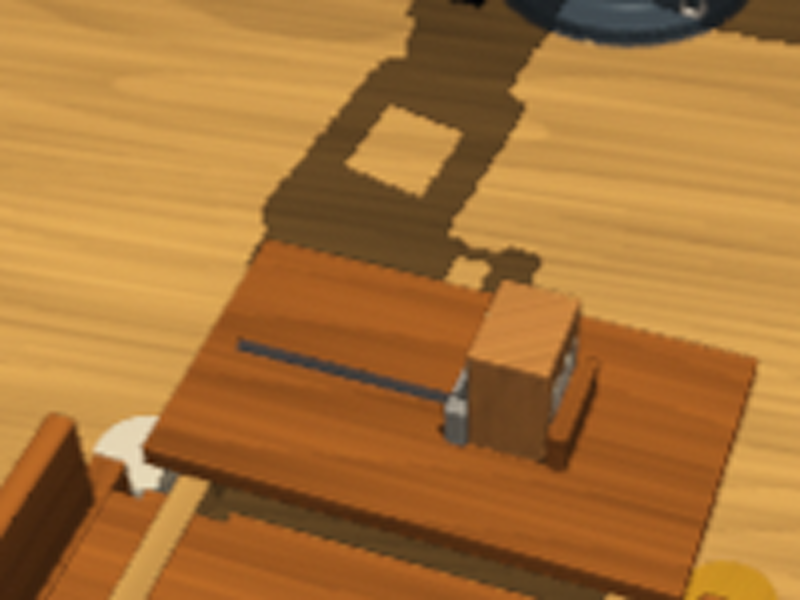

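View pics/t22.png

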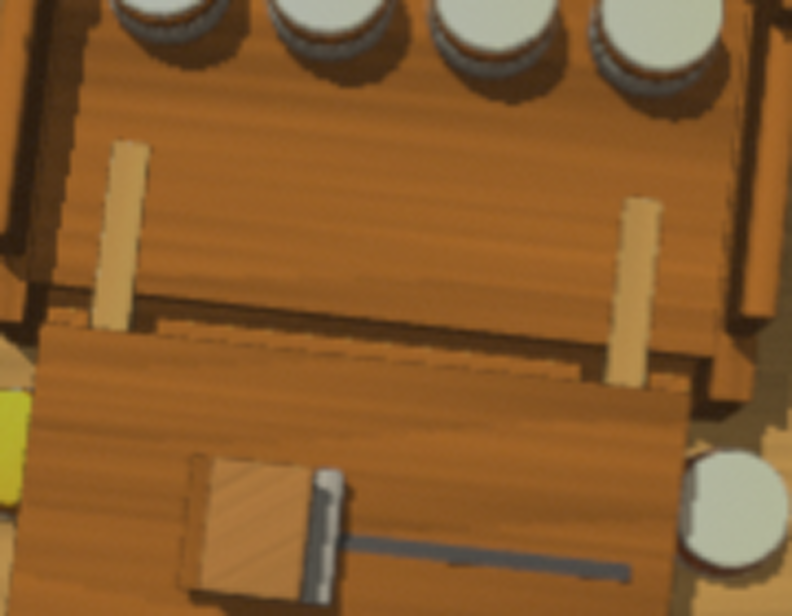

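```bash
(cat n.py;cat <<'E'
c=robot.camera("top")
f=lambda l,z: tocase(onz(c,np.array(l)/4.4+[230,120],z)).round(1).tolist()
print(f([[345,471],[331,604],[190,455],[179,590]],.149)); print(f([[216,457],[312,466],[301,600],[200,590]],.193))
E
)|python3 -
```

```text
28.45 case [[-220.6  -29.3  290.7]] F [-0.9 -0.4 -0.1] w 0.0005 z [-0.006 -0.003 -1.   ] q [-0.3   0.2   1.77 -0.01  1.18 -1.76]
[[-54.4, 5.2, 149.0], [-113.8, 5.0, 149.0], [-54.7, 74.5, 149.0], [-114.8, 72.7, 149.0]]
[[-57.4, 60.1, 193.0], [-56.8, 18.8, 193.0], [-114.3, 17.3, 193.0], [-114.7, 60.7, 193.0]]
```

View pics/full22.png

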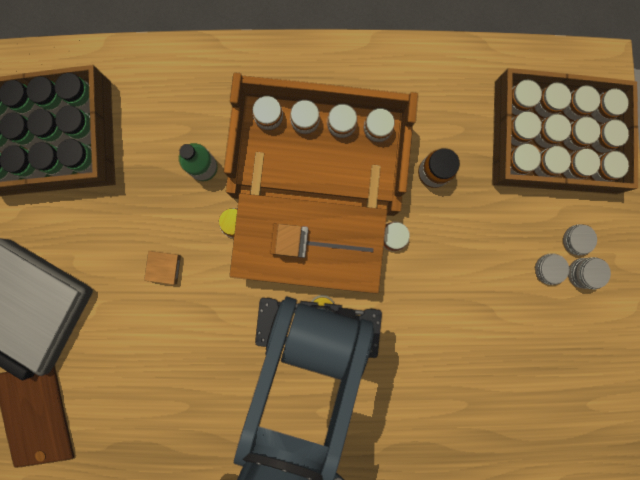

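```bash
python3 -c "
from rig import robot
print(robot.hand_in())"
```

```text
the job is handed in; nothing more can be done
None
```

The job is done and handed in at about 28.5 s of the 72 s allowed; hand-in reports no verdict.

**What I did**
- **Supports:** I pulled both out by their knobs until they hit the end of travel, at about 19 N. The top picture put both bar ends at about 100 mm out, while the flap was still up.
- **Flap:** I hooked the upright flap from inside with closed fingers and eased it down at about 0.8 rad/s. It now rests level.
- **Carton:** I gripped it across its 44 mm and set it down on the flap. The wrist force rose to about 8 N as it touched, and I let go only after that.
- **Stop:** I pushed it until the carton was against the wall. The tool then stopped moving and the force rose from 3.7 to 7.1 N.

**Last checks**
- The distance over the outer faces of wall and stop measured 68.5 mm, so the stop is about 75.5 mm along, with about 0.5 mm of play.
- The carton's centre is about 85 mm from the hinge and at y ≈ +39 mm. It stands upright.
- The jars at the two supports and the flat box are where they were. The tin is under the flap and the pot is partly behind the arm, so I could not check those two in the last picture. The arm is clear of everything and its force reading is near zero.

**Disagreements between measurements**
- The scene camera, and the robot's own position when gripping the knobs, differed from the top camera by about 5 mm sideways. I allowed for this in the carton grasp and placing.
- The left support was about 17 mm out at the start. The right one measured about 6 mm out, and the stop was about 14 mm along.

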